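# Load mounted prints into the flattening press

## Task

Slide the bench press's bed by its grip until its pointer lines up with the plain loading mark, and there stack every mounted print flat in one neat square pile centred on the raised platen. Put the pressing board, grip upwards, squarely on top of the pile, then slide the loaded bed until its pointer lines up with the disc-ended press mark. The pile must still be square at the end; leave everything else on the table where it is.

Things in the scene. Friction and masses are not known exactly. Their poses are not given: they have to be found in the camera images.
- print_1: Mounted print 1: a small print (white paper with a dark picture) glued on a board 140 (its x) x 64 (its y) x 14 mm thick; all prints are alike. Origin: centre of the underside, z up out of the picture. Starts flat on the table, picture up, long side roughly along world x; in the pile either face may be up. May be absent (then always None).
- print_2: Mounted print 2: a small print (white paper with a dark picture) glued on a board 140 (its x) x 64 (its y) x 14 mm thick; all prints are alike. Origin: centre of the underside, z up out of the picture. Starts flat on the table, picture up, long side roughly along world x; in the pile either face may be up. May be absent (then always None).
- print_3: Mounted print 3: a small print (white paper with a dark picture) glued on a board 140 (its x) x 64 (its y) x 14 mm thick; all prints are alike. Origin: centre of the underside, z up out of the picture. Starts flat on the table, picture up, long side roughly along world x; in the pile either face may be up. May be absent (then always None).
- print_4: Mounted print 4: a small print (white paper with a dark picture) glued on a board 140 (its x) x 64 (its y) x 14 mm thick; all prints are alike. Origin: centre of the underside, z up out of the picture. Starts flat on the table, picture up, long side roughly along world x; in the pile either face may be up. May be absent (then always None).
- print_5: Mounted print 5: a small print (white paper with a dark picture) glued on a board 140 (its x) x 64 (its y) x 14 mm thick; all prints are alike. Origin: centre of the underside, z up out of the picture. Starts flat on the table, picture up, long side roughly along world x; in the pile either face may be up. May be absent (then always None).
- cover: Pressing board: plywood 140 (x) x 64 (y) x 12 mm with a dark wooden grip bar, 70 long (x), 18 wide (y), standing 30 mm above the middle of the board (bar top at z = 42 mm). Origin: centre of the board's underside. Starts flat on the table.
- press_base: Fixed base of the bench press: grey plate 100 (x) x 530 (y) x 18 mm with rails along its y, and a roller frame 125 mm high and 170 mm wide (x) at its +y end (y = 200 to 270 mm). Origin: on the table, under the track's centre line. The bed runs along its y.
- bed (a joint): Position of the sliding bed along the track, 0 to 0.22 m, growing towards the roller (+y of press_base). About 3 N of friction; it stays where left.
- bed_top (a point): Centre of the top face of the bed's raised steel platen, 60 mm over the table. The platen is 120 (x) x 60 (y) mm, slightly smaller than a print, and stands 13 mm above the bed's dark plate (110 x 220 mm, reaching 60 mm to the +y and 160 mm to the -y side of this point). Axes as press_base.
- bed_grip (a point): Point on the bed's upright aluminium grip tab, 140 mm from bed_top towards -y: tab 16 (x) x 30 (y) mm, top 13 mm above this point (99 mm over the table). Pinch it across x from above and slide.
- pointer (a point): Tip of the bed's steel pointer, a thin bar 6 mm wide (y) on the bed's +x side, in line with bed_top (88 mm from it in x), 40 mm over the table. Axes as press_base.
- load_mark: Loading mark: fixed plain aluminium bar 50 (x) x 8 (y) x 26 mm on the table beside the track's +x side, nearer the grip-tab end (-y). Origin: on the table, on the bar's centre line; its y is along the track. The pointer passes over it.
- press_mark: Press mark: like the loading mark, but the bar ends in a round disc 32 mm across; nearer the roller (+y). Origin: on the table, on the bar's centre line; its y is along the track.
- palette_knife: Bystander: palette knife, 190 mm long, lying, origin under its middle. Leave it where it is.
- ink_jar: Bystander: jar, 60 mm across, 75 mm high, origin under its centre. Leave it where it is.
- bowl: Bystander: white bowl, 80 mm across, 40 mm high, origin under its centre. Leave it where it is.
- stone: Bystander: small pale stone slab 100 x 70 x 30 mm, origin under its centre. Leave it where it is.
- varnish: Bystander: bottle, 56 mm across, 75 mm high, origin under its centre. Leave it where it is.
There are look-alikes about, which are no part of the job. Leave any orange look-alike of the print_4 alone.

How it is judged:
By the outcome, as a careful person would: the job done as asked, in the order asked, and still so for the second after the job is handed in, with the robot touching nothing.
Of print_1, print_2, print_3, print_4, print_5 only 3 to 5 are there at a start; the rules pass over those that are not, and their reading is None.
At some moment in a run one of print_1, print_2, print_3, print_4, print_5 may be knocked a few centimetres aside while the robot is not near it.
It also fails if it takes over 210 s, if anything falls off the work surface, if the arm or the gripper's body presses on something with over 40 N, if the wrist force passes 120 N, or if a joint passes its speed limit or range.

## Robot

A 6-joint arm with a two-finger parallel gripper is mounted at the origin on the work surface. World frame = base frame: x ahead of the robot, y to its left, z up, the work surface at z = 0. Lengths are in m, angles in degrees, forces in N, time in s.
With the tool pointing down it reaches from about 0.4 to 0.825 m from the base axis. Payload 7 kg.
Tool frame: the origin (TCP) lies on the centre line of the jaws, within the pads' length; the fingertips stand 22 mm ahead of it and the grasp point (between the pads) lies 3 mm ahead of it (ctrl.finger_overhang is the distance from the TCP to the fingertips, in m); z points along the fingers, y is the line along which they close (so a half turn about z gives the same grasp; the last joint's range is limited). The gripper opens to 88 mm and grips with 3 to 60 N. Pads are 19 mm wide; open, the fingers measure 130 mm over their backs; the gripper's body (78 mm by 193 mm) begins 47 mm behind the grasp point.
Start: joints at [91.106, 20.546, 0.682, 0, -70.136, -16.507], TCP at [0.179, 0.651, 0.249] pointing down, gripper open.
Joint ranges: [-176.03, 176.03], [-82.01, 121.73], [-58.28, 71.71], [-173.87, 95.51], [-174.79, -0.11], [-173.66, 173.66]. Speed limits (degrees/s): [136.94, 136.94, 172.46, 180, 180, 180].

## Interface

Orientations are given as [roll, pitch, yaw] about the fixed x, y, z axes, in that order (R = Rz(yaw) Ry(pitch) Rx(roll)).
In Python, from plant import ctrl gives the robot as it stands. The module is installed in compiled form; this text tells all that it offers.
- The arm moves only by the shell command python3 -m creep 'ROWS'. ROWS is JSON, a list of rows, each an object with "grip": the closure, from 0 (fully open) to 1 (shut); "delta_pos": the shift along the tool's x, y, z scaled (see below), a list of three; "rotation": the turn, a rotation vector about the tool's x, y, z scaled (see below), a list of three. A call has 1 to 5 rows; each row is the pose to reach, as a shift and turn from the pose commanded when the call began, along the tool's axes at that moment; what a row does not reach only later rows make up. The controller multiplies each number of a shift by 10 cm and each number of a turn by pi/2 rad. A row lasts 1/10 s, in which the tool goes at most 50 mm and 8.59 degrees, less where a joint would pass 70% of its speed; a pose out of reach is approached as far as the arm can. A call with a number of a shift or a turn outside -1 to 1 is refused whole. A call with a gripper value outside its range is refused whole. The fingers move at their own pace and stop on an object; the grip force is fixed at half the most. Time passes only in rows, so rows that repeat a pose let the fingers close. It gives the time, the measured TCP pose, the force, the opening and the grip force at its end, in the units of the state.
- ctrl.get_obs(): the state, without advancing time (a new reading comes with each control period).
- ctrl.snapshot(name): name is "scene" or "top" or "wrist"; returns a dict with "color" (400x640x3 uint8, red, green, blue), "intrinsics" (3x3 intrinsics, pixels), "R" (3x3) and "t" (3): a world point X has camera coordinates R X + t. Camera axes: x right, y down, z forward; pixel columns grow to the right and rows downward; lengths in m; the calibration is good to about 2 mm. A picture is of the moment at which its call begins. There is no depth.
- ctrl.close_job(): hands the job in; it is judged then, once.
The state is a dict: "clock": time; "joint_pos": joint angles; "qvel": joint speeds; "tau": joint torques, N m; "tool_pos": TCP position; "orientation": TCP orientation; "force": force on the tool from outside, world axes, zero at the start; "moment": the same for the moment, N m; "opening": finger opening in m; "gripper_force": force on a finger pad.
Only numpy, scipy, OpenCV 4.12 (cv2) and the standard library are available. Lean on these libraries where they do the work, as an engineer would, in place of code of your own. Each camera call takes 0.05 s, during which the arm holds its last target. There are 200 camera calls.

## Working session

There is one attempt and no reset: what is moved stays moved. The work goes in short steps, Python scripts to look and compute and a shell command to move; the robot and the scene stay as the last step left them, time stands still between calls to the robot, and variables do not carry over. Pictures are saved under pics/ and viewed, at most 14 in all, crops included, and the job is handed in when it is done.

```bash
mkdir -p pics; cat > h.py <<'E'
import numpy as np, cv2
from plant import ctrl
def snap(n,f=None):
    s=ctrl.snapshot(n)
    if f: cv2.imwrite('pics/'+f,s['color'][:,:,::-1])
    return s
def ray(s,px,z):
    K,R,t=map(np.array,(s['intrinsics'],s['R'],s['t']))
    d=R.T@np.linalg.inv(K)@np.array([px[0],px[1],1.]);c=-R.T@t
    return c+d*(z-c[2])/d[2]
def proj(s,X):
    p=np.array(s['intrinsics'])@(np.array(s['R'])@np.array(X)+np.array(s['t']));return p[:2]/p[2]
def tri(s1,p1,s2,p2):
    A=[];b=[]
    for s,p in((s1,p1),(s2,p2)):
        c=-np.array(s['R']).T@np.array(s['t']);d=ray(s,p,0)-c;d/=np.linalg.norm(d)
        M=np.eye(3)-np.outer(d,d);A.append(M);b.append(M@c)
    return np.linalg.lstsq(np.vstack(A),np.hstack(b),rcond=None)[0]
E
python3 - <<'E'
from h import *
for n in('top','scene','wrist'):
    s=snap(n,n+'0.png');print(n,np.round(-np.array(s['R']).T@s['t'],3),np.round(s['R'],2).tolist(),np.array(s['intrinsics'])[0,0])
print(ctrl.get_obs())
E
```

```text
top [ 0.259 -0.012  1.351] [[0.02, -1.0, -0.02], [-0.99, -0.02, -0.17], [0.17, 0.02, -0.99]] 511.76106112257065
scene [0.978 0.283 1.065] [[-0.53, 0.85, 0.01], [0.74, 0.46, -0.49], [-0.42, -0.26, -0.87]] 460.8605850033758
wrist [0.248 0.632 0.383] [[-0.27, -0.96, 0.0], [-0.93, 0.26, 0.26], [-0.25, 0.07, -0.97]] 281.7140036228965
{'clock': 0.15, 'joint_pos': array([ 9.11062168e+01,  2.05814832e+01,  6.46392462e-01, -1.24035178e-02,
       -7.01350016e+01, -1.65094039e+01]), 'qvel': array([-0.14175119, -0.05179691,  0.13493201,  0.19088902, -0.00128413,
        0.10831646]), 'tau': array([-1.55215079e-03, -5.83276820e+01,  2.93290204e+01,  7.00111315e+00,
        8.74130084e-03, -1.01436328e-04]), 'tool_pos': array([0.1792036 , 0.65043799, 0.24785513]), 'orientation': array([ 1.79929483e+02, -8.73886334e-03, -1.54074037e+01]), 'force': array([1.39241556, 0.19133342, 0.14424805]), 'moment': array([ 0.00450855, -0.0209316 ,  0.00406971]), 'gripper_force': 0.0, 'opening': 0.08778154923736016}
```

View pics/top0.png

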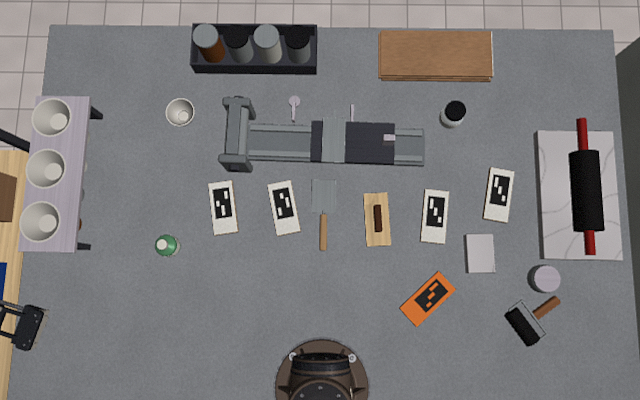

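View pics/scene0.png

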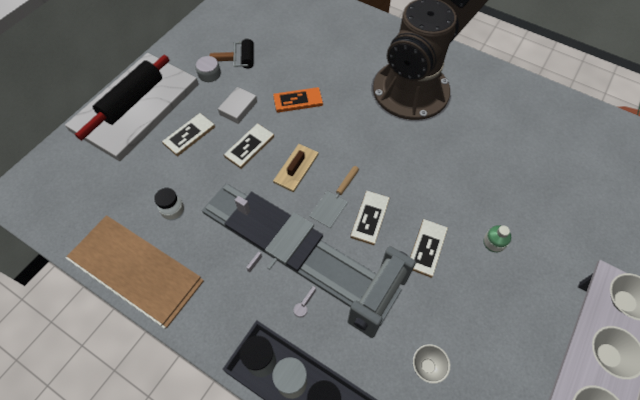

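The top view shows four mounted prints at (223,207), (283,208), (435,216) and (499,194). The cover is at (377,219). The press runs horizontally with its roller at (237,133). The plain load mark is at (352,110), the disc-ended mark at (294,102), and the tab at (390,138). Possible mix-ups:
- Prints: the orange look-alike (428,298) and the stone (480,253).
- Cover: the wooden board (435,55).
- Marks: the plain bar against the disc-ended one.
- Tab: grip tab (390,138).

I'll check these in one crop.

```bash
python3 - <<'E'
from h import *
t=cv2.imread('pics/top0.png');s=cv2.imread('pics/scene0.png')
a=cv2.resize(t[85:250,200:520],(800,412),interpolation=cv2.INTER_CUBIC)[:300*1+112]
b=cv2.resize(s[180:330,190:430],(301,188),interpolation=cv2.INTER_CUBIC)
c=cv2.resize(s[185:280,200:330],(257,188),interpolation=cv2.INTER_CUBIC)
o=np.zeros((600,800,3),np.uint8);o[:412]=a;o[412:,:301]=b;o[412:,310:567]=c
cv2.imwrite('pics/crop1.png',o)
S={n:ctrl.snapshot(n) for n in('top','scene')}
for n,q in S.items():
    hsv=cv2.cvtColor(q['color'],cv2.COLOR_RGB2HSV)
    m=cv2.inRange(hsv,(0,0,205),(180,45,255))
    for nm,mm,lo,hi in(('white',m,300,1800),('wood',cv2.inRange(hsv,(8,60,120),(25,160,255)),300,2000)):
        for k in cv2.findContours(mm,cv2.RETR_EXTERNAL,2)[0]:
            if lo<cv2.contourArea(k)<hi:
                r=cv2.minAreaRect(cv2.convexHull(k));P=[ray(q,p,.014)[:2] for p in cv2.boxPoints(r)]
                P=np.array(P);e=sorted([np.linalg.norm(P[0]-P[1]),np.linalg.norm(P[1]-P[2])])
                L=P[1]-P[0] if np.linalg.norm(P[1]-P[0])>np.linalg.norm(P[2]-P[1]) else P[2]-P[1]
                print(n,nm,np.round(r[0]),np.round(P.mean(0),4),np.round(e,3),round((np.degrees(np.arctan2(L[1],L[0]))+90)%180-90,1))
E
```

```text
top white [222. 204.] [0.4595 0.2706] [0.06  0.119] 9.5
top white [499. 195.] [ 0.4969 -0.4589] [0.059 0.137] -9.7
top wood [  6. 367.] [0.0334 0.7998] [0.031 0.156] 6.9
top wood [377. 219.] [ 0.4266 -0.1375] [0.065 0.14 ] 3.6
scene wood [295. 166.] [ 0.4292 -0.1374] [0.068 0.148] 5.2
```

View pics/crop1.png

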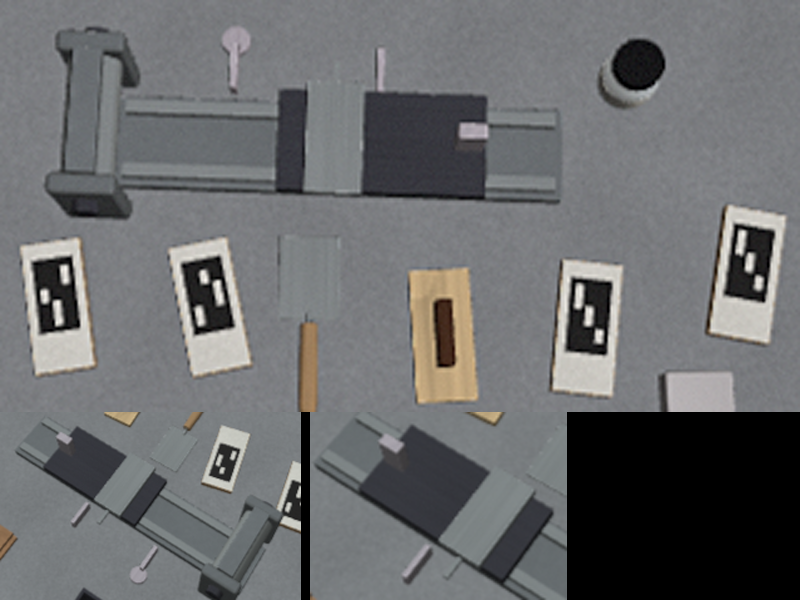

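The crop confirms the choices. The plain mark is at crop (380,68), the disc mark at (235,50), the tab at (474,130) and the cover with its grip at (445,333). There are four white prints, and the orange one lies outside. The pointer shows in the scene crop at (453,567).

```bash
python3 - <<'E'
from h import *
S={n:ctrl.snapshot(n) for n in('top','scene')}
q=tri(S['top'],(389.6,136.5),S['scene'],(241,198));print('tab',q,ray(S['top'],(389.6,136.5),.099))
f=lambda u,v:(200+u/2.5,85+v/2.5)
g=lambda u,v:(200+(u-310)/1.977,185+(v-412)/1.977)
print('plat',tri(S['top'],f(334,136),S['scene'],g(493,516)))
print('load',ray(S['top'],f(380,70),.026),'press',ray(S['top'],f(234,68),.026), ray(S['top'],f(236,40),.026))
print('ptr',ray(S['scene'],g(453,567),.04))
for a in((122,97),(560,110),(560,199),(120,188)):print('base',ray(S['top'],f(*a),.018))
E
```

```text
tab [ 0.62316272 -0.16053298  0.10616719] [ 0.62564    -0.16205037  0.099     ]
plat [ 0.62676458 -0.01742737  0.05508328]
load [ 0.71115815 -0.06991313  0.026     ] press [0.71133408 0.08778733 0.026     ] [0.74305146 0.08648039 0.026     ]
ptr [ 0.70063646 -0.02127505  0.04      ]
base [0.67964761 0.20914938 0.018     ]
base [ 0.67153395 -0.26420978  0.018     ]
base [ 0.57330529 -0.26272839  0.018     ]
base [0.57831784 0.20704506 0.018     ]
```

```bash
c="python3 -m creep"
$c '[{"grip":0,"delta_pos":[0,0,0],"rotation":[0,0,0.4]},{"grip":0,"delta_pos":[0,0,0],"rotation":[0,0,0.4]},{"grip":0,"delta_pos":[0,0,0],"rotation":[0,0,0.4]},{"grip":0,"delta_pos":[0,0,0],"rotation":[0,0,0.4]},{"grip":0,"delta_pos":[0,0,0],"rotation":[0,0,0.4]}]'
$c '[{"grip":0,"delta_pos":[0,0,0],"rotation":[0,0,0.438]},{"grip":0,"delta_pos":[0,0,0],"rotation":[0,0,0.438]},{"grip":0,"delta_pos":[0,0,0],"rotation":[0,0,0.438]},{"grip":0,"delta_pos":[0,0,0],"rotation":[0,0,0.438]},{"grip":0,"delta_pos":[0,0,0],"rotation":[0,0,0.438]}]'
$c '[{"grip":0,"delta_pos":[1,-0.57,0],"rotation":[0,0,0]},{"grip":0,"delta_pos":[1,-0.57,0],"rotation":[0,0,0]},{"grip":0,"delta_pos":[1,-0.57,0],"rotation":[0,0,0]}]'
$c '[{"grip":0,"delta_pos":[1,-0.57,0],"rotation":[0,0,0]},{"grip":0,"delta_pos":[1,-0.57,0],"rotation":[0,0,0]},{"grip":0,"delta_pos":[1,-0.57,0],"rotation":[0,0,0]}]'
$c '[{"grip":0,"delta_pos":[1,-0.57,0],"rotation":[0,0,0]},{"grip":0,"delta_pos":[1,-0.57,0],"rotation":[0,0,0]},{"grip":0,"delta_pos":[1,-0.57,0],"rotation":[0,0,0]}]'
$c '[{"grip":0,"delta_pos":[1,-0.57,0],"rotation":[0,0,0]},{"grip":0,"delta_pos":[1,-0.57,0],"rotation":[0,0,0]},{"grip":0,"delta_pos":[1,-0.57,0],"rotation":[0,0,0]}]'
$c '[{"grip":0,"delta_pos":[1,-0.57,0],"rotation":[0,0,0]},{"grip":0,"delta_pos":[1,-0.57,0],"rotation":[0,0,0]},{"grip":0,"delta_pos":[1,-0.57,0],"rotation":[0,0,0]}]'
$c '[{"grip":0,"delta_pos":[1,-0.57,0],"rotation":[0,0,0]},{"grip":0,"delta_pos":[1,-0.57,0],"rotation":[0,0,0]},{"grip":0,"delta_pos":[1,-0.57,0],"rotation":[0,0,0]},{"grip":0,"delta_pos":[1,-0.57,0],"rotation":[0,0,0]},{"grip":0,"delta_pos":[1,-0.57,0],"rotation":[0,0,0]}]'
python3 -c "
from h import *
snap('wrist','w1.png');print(ctrl.get_obs())"
```

```text
clock: 0.85
tool_pos: [0.1792, 0.6507, 0.2485]
orientation: [180.0, -0.0, -51.6]
force: [0.4, 0.2, 1.0]
opening: 0.0877
gripper_force: 0.0
clock: 1.35
tool_pos: [0.1793, 0.6507, 0.2485]
orientation: [180.0, -0.0, -90.9]
force: [-0.1, -0.6, 0.1]
opening: 0.0875
gripper_force: 0.0
clock: 1.65
tool_pos: [0.2361, 0.5465, 0.2489]
orientation: [180.0, -0.0, -90.7]
force: [0.6, 0.3, 0.3]
opening: 0.0876
gripper_force: 0.0
clock: 1.95
tool_pos: [0.2915, 0.4458, 0.2491]
orientation: [180.0, 0.0, -90.7]
force: [0.2, 0.8, 0.4]
opening: 0.0876
gripper_force: 0.0
clock: 2.25
tool_pos: [0.3469, 0.3454, 0.2489]
orientation: [-180.0, 0.0, -90.8]
force: [-0.4, 1.2, 0.8]
opening: 0.0876
gripper_force: 0.0
clock: 2.55
tool_pos: [0.4025, 0.245, 0.2489]
orientation: [-180.0, 0.0, -90.8]
force: [-0.0, 0.8, -0.4]
opening: 0.0871
gripper_force: 0.0
clock: 2.85
tool_pos: [0.4584, 0.1442, 0.2487]
orientation: [-180.0, -0.0, -90.8]
force: [0.2, -0.0, -0.6]
opening: 0.0878
gripper_force: 0.0
clock: 3.35
tool_pos: [0.5129, 0.0459, 0.2484]
orientation: [180.0, 0.0, -90.8]
force: [-0.5, 0.6, 0.0]
opening: 0.0877
gripper_force: 0.0
{'clock': 3.4, 'joint_pos': array([ 2.70450756e+01,  5.36676499e+00, -1.92582572e+01, -8.80746119e-03,
       -6.53721740e+01, -2.77990521e+01]), 'qvel': array([ 0.94682165, -0.49814536, -0.27208262, -0.08054016, -0.12445535,
       -0.22372502]), 'tau': array([-7.36846793e-01, -3.56494796e+01,  2.84073597e+01,  6.80003420e+00,
       -3.50663031e-03,  3.99975129e-02]), 'tool_pos': array([0.51265987, 0.04642878, 0.24852318]), 'orientation': array([ 1.79998746e+02,  8.38992276e-03, -9.07576467e+01]), 'force': array([-0.14116554, -0.00162911, -0.25872335]), 'moment': array([ 0.14276732, -0.06922677,  0.03868159]), 'gripper_force': 0.0, 'opening': 0.08746604568333091}
```

View pics/w1.png

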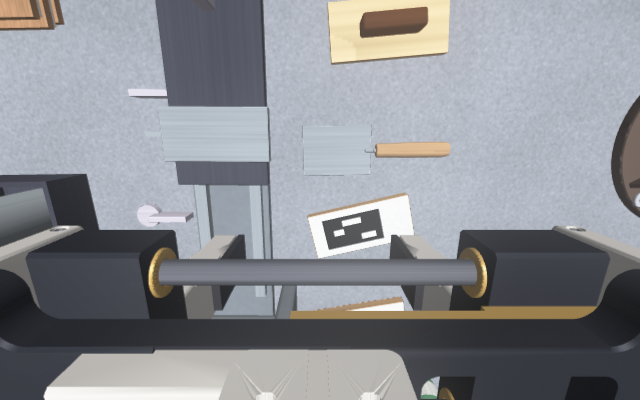

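The wrist view has left = +x and up = -y. It shows the platen at (215,134), the plain mark at (147,93), the disc mark at (150,216) and a faint pointer near (155,134). Next I hover over the tab.

```bash
c="python3 -m creep"
$c '[{"grip":0,"delta_pos":[1,-0.57,0],"rotation":[0,0,0]},{"grip":0,"delta_pos":[1,-0.57,0],"rotation":[0,0,0]},{"grip":0,"delta_pos":[1,-0.57,0],"rotation":[0,0,0]}]' >/dev/null
$c '[{"grip":0,"delta_pos":[0.5,-0.57,0],"rotation":[0,0,0]},{"grip":0,"delta_pos":[0.5,-0.57,0],"rotation":[0,0,0]},{"grip":0,"delta_pos":[0.5,-0.57,0],"rotation":[0,0,0]},{"grip":0,"delta_pos":[0.5,-0.57,0],"rotation":[0,0,0]}]'
python3 -c "
from h import *
a=snap('wrist','w2.png');print(ctrl.get_obs()['tool_pos']);print(proj(a,[.625,-.161,.099]))"
```

```text
clock: 4.1
tool_pos: [0.6244, -0.1048, 0.248]
orientation: [179.9, 0.0, -90.8]
force: [-0.4, 0.9, 0.3]
opening: 0.0878
gripper_force: 0.0
[ 0.62415499 -0.10454478  0.24837261]
[316.2308817 143.9033563]
```

View pics/w2.png

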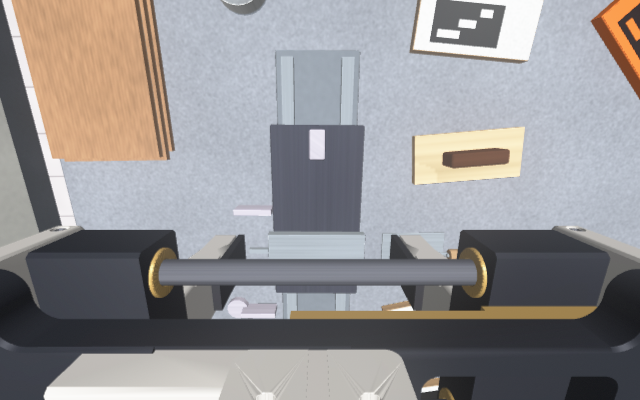

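The wrist view shows the tab top at (317,144), as predicted, the load mark at (253,211) and the pointer at (258,249). The press is aligned with the image columns. I'll refine the positions.

```bash
python3 - <<'E'
from h import *
a=snap('wrist');im=a['color'].astype(int)
print('load rows',im[204:218,240:265].mean(1).sum(1).astype(int)//3)
print('ptr rows',[im[r,252:266].mean().astype(int) for r in range(240,258)])
print('load',ray(a,(253,211),.026),'ptr',ray(a,(258,249),.04))
hsv=cv2.cvtColor(a['color'],cv2.COLOR_RGB2HSV)
dark=cv2.inRange(hsv,(0,0,0),(180,255,95))[125:232,262:372]
L=[];Rr=[]
for i in range(8,100,6):
    c=np.where(dark[i])[0];L.append((262+c[0],125+i));Rr.append((262+c[-1]+1,125+i))
for e in(L,Rr):
    P=np.array([ray(a,p,.047)[:2] for p in e]);f=np.polyfit(P[:,1],P[:,0],1);print('edge x at y=-.12',np.polyval(f,-.12),'tilt deg',-np.degrees(np.arctan(f[0])))
E
```

```text
load rows [191 181 182 185 186 199 238 235 235 234 226 170 194 195]
ptr rows [np.int64(190), np.int64(190), np.int64(192), np.int64(193), np.int64(193), np.int64(194), np.int64(187), np.int64(159), np.int64(164), np.int64(202), np.int64(202), np.int64(202), np.int64(201), np.int64(195), np.int64(194), np.int64(193), np.int64(191), np.int64(189)]
load [ 0.7100571  -0.07138063  0.026     ] ptr [ 0.70394698 -0.02316451  0.04      ]Traceback (most recent call last):
  File "<stdin>", line 10, in <module>
IndexError: index 0 is out of bounds for axis 0 with size 0
```

```bash
c="python3 -m creep"
$c '[{"grip":0,"delta_pos":[0.565,-0.018,0.59],"rotation":[0,0,0]},{"grip":0,"delta_pos":[0.565,-0.018,0.59],"rotation":[0,0,0]},{"grip":0,"delta_pos":[0.565,-0.018,0.59],"rotation":[0,0,0]},{"grip":0,"delta_pos":[0.565,-0.018,0.59],"rotation":[0,0,0]}]' 
$c '[{"grip":0,"delta_pos":[0,0,0.4],"rotation":[0,0,0]},{"grip":0,"delta_pos":[0,0,0.7],"rotation":[0,0,0]},{"grip":0,"delta_pos":[0,0,0.9],"rotation":[0,0,0]},{"grip":0,"delta_pos":[0,0,1],"rotation":[0,0,0]},{"grip":0,"delta_pos":[0,0,1],"rotation":[0,0,0]}]' 
$c '[{"grip":1,"delta_pos":[0,0,0],"rotation":[0,0,0]},{"grip":1,"delta_pos":[0,0,0],"rotation":[0,0,0]},{"grip":1,"delta_pos":[0,0,0],"rotation":[0,0,0]},{"grip":1,"delta_pos":[0,0,0],"rotation":[0,0,0]},{"grip":1,"delta_pos":[0,0,0],"rotation":[0,0,0]}]'
$c '[{"grip":1,"delta_pos":[0,0,0],"rotation":[0,0,0]},{"grip":1,"delta_pos":[0,0,0],"rotation":[0,0,0]},{"grip":1,"delta_pos":[0,0,0],"rotation":[0,0,0]},{"grip":1,"delta_pos":[0,0,0],"rotation":[0,0,0]}]'
$c '[{"grip":1,"delta_pos":[0.1,0,0],"rotation":[0,0,0]},{"grip":1,"delta_pos":[0.2,0,0],"rotation":[0,0,0]},{"grip":1,"delta_pos":[0.3,0,0],"rotation":[0,0,0]},{"grip":1,"delta_pos":[0.4,0,0],"rotation":[0,0,0]},{"grip":1,"delta_pos":[0.49,0,0],"rotation":[0,0,0]}]'
$c '[{"grip":1,"delta_pos":[0,0,0],"rotation":[0,0,0]},{"grip":1,"delta_pos":[0,0,0],"rotation":[0,0,0]}]'
python3 -c "
from h import *
a=snap('wrist','w3.png')
s=snap('scene','s3.png');b=s['color']
q=proj(s,[.71,-.07,.03]);print(q);u,v=map(int,q)
cv2.imwrite('pics/s3c.png',cv2.resize(b[v-30:v+30,u-40:u+40,::-1],(640,480),interpolation=cv2.INTER_CUBIC))"
```

```text
clock: 4.6
tool_pos: [0.6251, -0.1616, 0.1899]
orientation: [180.0, -0.0, -90.8]
force: [0.1, 1.6, 1.1]
opening: 0.0876
gripper_force: 0.0
clock: 5.1
tool_pos: [0.6255, -0.1612, 0.0896]
orientation: [180.0, -0.0, -90.7]
force: [0.3, -0.3, -0.0]
opening: 0.0875
gripper_force: 0.0
clock: 5.6
tool_pos: [0.6256, -0.1623, 0.09]
orientation: [-180.0, 0.0, -90.8]
force: [0.1, 0.4, 0.1]
opening: 0.0532
gripper_force: 0.0
clock: 6.0
tool_pos: [0.6254, -0.1622, 0.0895]
orientation: [180.0, -0.0, -90.8]
force: [0.2, -0.2, -0.5]
opening: 0.0211
gripper_force: 0.0
clock: 6.5
tool_pos: [0.6234, -0.2113, 0.0893]
orientation: [179.9, 0.1, -90.9]
force: [-5.0, 3.7, 3.5]
opening: 0.0159
gripper_force: 30.0
clock: 6.7
tool_pos: [0.6234, -0.2122, 0.0893]
orientation: [179.9, -0.0, -90.9]
force: [-4.1, -2.4, 1.7]
opening: 0.0161
gripper_force: 30.0
[253.76776167 257.83209727]
```

View pics/s3c.png

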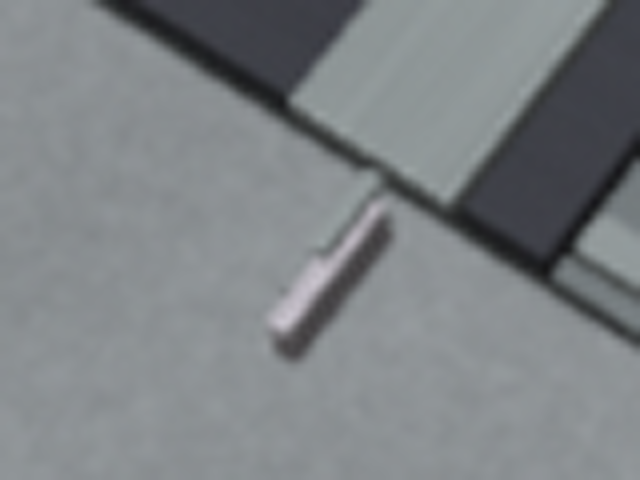

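The pointer tip, at crop (322,255), overlies the load mark. It looks shifted to the mark's -y side, partly from parallax. I'll measure it numerically in the wrist and top views.

```bash
python3 - <<'E'
from h import *
o=np.zeros((480,800,3),np.uint8)
for i,n in enumerate(('wrist','top')):
    a=snap(n);q=proj(a,[.71,-.071,.03]);u,v=map(int,q);print(n,q)
    c=a['color'][max(v-30,0):v+30,u-25:u+25,::-1];o[:c.shape[0]*8,i*400:i*400+400]=cv2.resize(c,None,fx=8,fy=8,interpolation=cv2.INTER_NEAREST)
cv2.imwrite('pics/c4.png',o)
E
```

```text
wrist [220.0379028  384.43528776]
top [352.47047285 112.93230963]
```

View pics/c4.png

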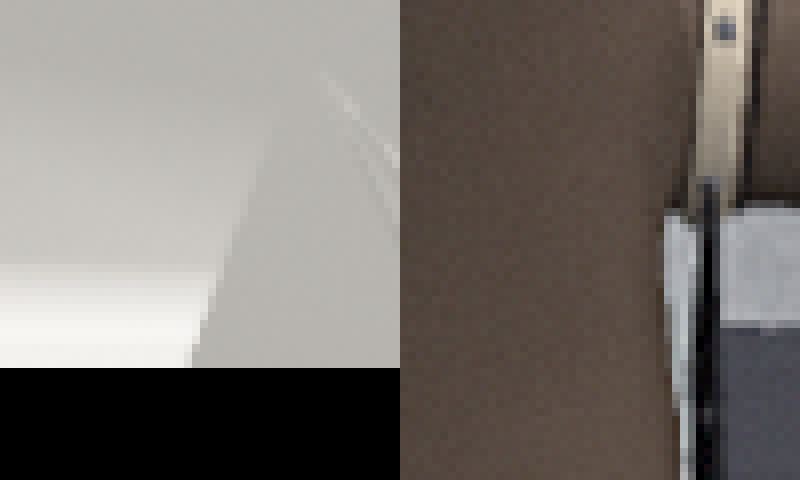

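```bash
c="python3 -m creep"
$c '[{"grip":0.4,"delta_pos":[0,0,0],"rotation":[0,0,0]},{"grip":0.4,"delta_pos":[0,0,0],"rotation":[0,0,0]},{"grip":0.4,"delta_pos":[0,0,0],"rotation":[0,0,0]},{"grip":0.4,"delta_pos":[0,0,0],"rotation":[0,0,0]},{"grip":0.4,"delta_pos":[0,0,0],"rotation":[0,0,0]}]' >/dev/null
$c '[{"grip":0.4,"delta_pos":[0,0,-0.2],"rotation":[0,0,0]},{"grip":0.4,"delta_pos":[0,0,-0.6],"rotation":[0,0,0]},{"grip":0.4,"delta_pos":[0,0,-1],"rotation":[0,0,0]},{"grip":0.4,"delta_pos":[0,0,-1],"rotation":[0,0,0]}]' >/dev/null
$c '[{"grip":0.4,"delta_pos":[-1,-0.1,-0.4],"rotation":[0,0,0]},{"grip":0.4,"delta_pos":[-1,-0.1,-0.4],"rotation":[0,0,0]},{"grip":0.4,"delta_pos":[-1,-0.1,-0.4],"rotation":[0,0,0]},{"grip":0.4,"delta_pos":[-1,-0.1,-0.4],"rotation":[0,0,0]}]' >/dev/null
$c '[{"grip":0.4,"delta_pos":[-0.5,0,0],"rotation":[0,0,0]},{"grip":0.4,"delta_pos":[-0.5,0,0],"rotation":[0,0,0]},{"grip":0.4,"delta_pos":[-0.5,0,0],"rotation":[0,0,0]},{"grip":0.4,"delta_pos":[-0.5,0,0],"rotation":[0,0,0]}]'
python3 - <<'E'
from h import *
a=snap('wrist','w5.png');q=proj(a,[.705,-.071,.03]);u,v=map(int,q);print(q)
for y in(-.075,-.071,-.067):print('mark',proj(a,[.71,y,.026]),'ptr',proj(a,[.70,y,.04]))
c=a['color'][v-25:v+25,u-30:u+70,::-1];cv2.imwrite('pics/c5.png',cv2.resize(c,None,fx=8,fy=8,interpolation=cv2.INTER_NEAREST))
E
```

```text
clock: 8.6
tool_pos: [0.6366, -0.0624, 0.2289]
orientation: [179.9, -0.0, -90.9]
force: [-0.3, -0.5, -0.7]
opening: 0.0529
gripper_force: 0.0
[260.61475301 183.21428838]
mark [256.90824845 179.41751525] ptr [263.00405057 181.3592234 ]
mark [257.14596912 182.66858746] ptr [263.2321739  184.73789743]
mark [257.38224248 185.89986622] ptr [263.45885139 188.0951574 ]
```

View pics/c5.png

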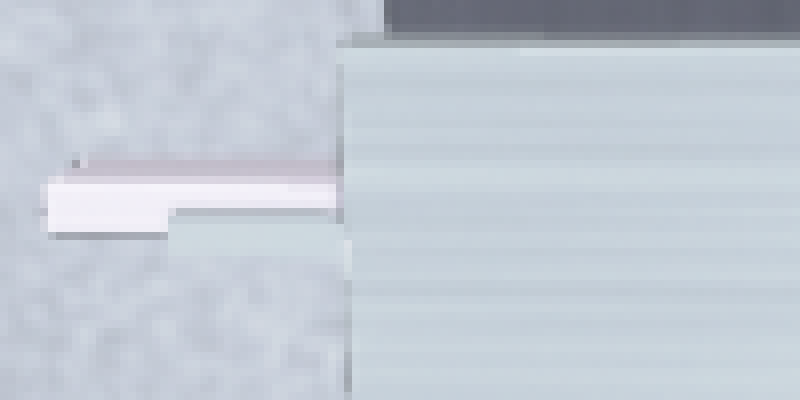

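Mark top face: crop rows 180–234, y ≈ -0.0701. Pointer top face: rows 222–256, y ≈ -0.0678. The bed needs about 2.3 mm more towards -y, so I regrasp and nudge it.

```bash
c="python3 -m creep"
$c '[{"grip":0.4,"delta_pos":[1,0.1,0],"rotation":[0,0,0]},{"grip":0.4,"delta_pos":[1,0.1,0],"rotation":[0,0,0]},{"grip":0.4,"delta_pos":[1,0.1,0],"rotation":[0,0,0]}]' >/dev/null
$c '[{"grip":0.4,"delta_pos":[0.5,0,0.4],"rotation":[0,0,0]},{"grip":0.4,"delta_pos":[0.5,0,0.4],"rotation":[0,0,0]},{"grip":0.4,"delta_pos":[0.5,0,0.4],"rotation":[0,0,0]}]' 
$c '[{"grip":0.4,"delta_pos":[0,0,0.4],"rotation":[0,0,0]},{"grip":0.4,"delta_pos":[0,0,0.8],"rotation":[0,0,0]},{"grip":0.4,"delta_pos":[0,0,1],"rotation":[0,0,0]},{"grip":0.4,"delta_pos":[0,0,1],"rotation":[0,0,0]}]' 
$c '[{"grip":1,"delta_pos":[0,0,0],"rotation":[0,0,0]},{"grip":1,"delta_pos":[0,0,0],"rotation":[0,0,0]},{"grip":1,"delta_pos":[0,0,0],"rotation":[0,0,0]},{"grip":1,"delta_pos":[0,0,0],"rotation":[0,0,0]},{"grip":1,"delta_pos":[0,0,0],"rotation":[0,0,0]}]' 
$c '[{"grip":1,"delta_pos":[0,0,0],"rotation":[0,0,0]},{"grip":1,"delta_pos":[0,0,0],"rotation":[0,0,0]},{"grip":1,"delta_pos":[0,0,0],"rotation":[0,0,0]}]' 
$c '[{"grip":1,"delta_pos":[0.01,0,0],"rotation":[0,0,0]},{"grip":1,"delta_pos":[0.023,0,0],"rotation":[0,0,0]},{"grip":1,"delta_pos":[0.023,0,0],"rotation":[0,0,0]},{"grip":1,"delta_pos":[0.023,0,0],"rotation":[0,0,0]}]' 
$c '[{"grip":0.4,"delta_pos":[0,0,0],"rotation":[0,0,0]},{"grip":0.4,"delta_pos":[0,0,0],"rotation":[0,0,0]},{"grip":0.4,"delta_pos":[0,0,0],"rotation":[0,0,0]},{"grip":0.4,"delta_pos":[0,0,0],"rotation":[0,0,0]},{"grip":0.4,"delta_pos":[0,0,0],"rotation":[0,0,0]}]' >/dev/null
$c '[{"grip":0.4,"delta_pos":[0,0,-0.2],"rotation":[0,0,0]},{"grip":0.4,"delta_pos":[0,0,-0.6],"rotation":[0,0,0]},{"grip":0.4,"delta_pos":[0,0,-1],"rotation":[0,0,0]},{"grip":0,"delta_pos":[0,0,-1],"rotation":[0,0,0]}]' >/dev/null
$c '[{"grip":0,"delta_pos":[-1,-0.1,-0.4],"rotation":[0,0,0]},{"grip":0,"delta_pos":[-1,-0.1,-0.4],"rotation":[0,0,0]},{"grip":0,"delta_pos":[-1,-0.1,-0.4],"rotation":[0,0,0]},{"grip":0,"delta_pos":[-1,-0.1,-0.4],"rotation":[0,0,0]}]' >/dev/null
$c '[{"grip":0,"delta_pos":[-0.5,0,0],"rotation":[0,0,0]},{"grip":0,"delta_pos":[-0.5,0,0],"rotation":[0,0,0]},{"grip":0,"delta_pos":[-0.5,0,0],"rotation":[0,0,0]},{"grip":0,"delta_pos":[-0.5,0,0],"rotation":[0,0,0]}]'
python3 - <<'E'
from h import *
a=snap('wrist','w6.png');im=a['color'].astype(int)
for y in(-.075,-.071,-.067):print('mark',proj(a,[.71,y,.026])[1],'ptr',proj(a,[.70,y,.04])[1])
for lo,hi in((238,249),(254,270)):print([(r,im[r,lo:hi].mean(0).astype(int).tolist()) for r in range(175,195)])
E
```

```text
clock: 9.25
tool_pos: [0.623, -0.2136, 0.1871]
orientation: [179.8, 0.0, -91.0]
force: [-0.5, 0.2, -0.3]
opening: 0.0527
gripper_force: 0.0
clock: 9.65
tool_pos: [0.623, -0.2106, 0.0868]
orientation: [179.7, 0.0, -90.8]
force: [0.6, 0.5, 0.7]
opening: 0.0526
gripper_force: 0.0
clock: 10.15
tool_pos: [0.6245, -0.2112, 0.0903]
orientation: [-180.0, 0.0, -90.8]
force: [-13.7, 0.2, 8.5]
opening: 0.0183
gripper_force: 6.3
clock: 10.45
tool_pos: [0.6234, -0.2113, 0.0901]
orientation: [179.9, 0.0, -90.9]
force: [-4.9, 1.2, 7.2]
opening: 0.0157
gripper_force: 30.0
clock: 10.85
tool_pos: [0.6233, -0.2134, 0.0901]
orientation: [179.9, 0.0, -90.9]
force: [-6.4, 2.3, 6.0]
opening: 0.0162
gripper_force: 30.0
clock: 12.55
tool_pos: [0.6366, -0.0648, 0.2289]
orientation: [179.9, -0.0, -90.9]
force: [-0.5, 0.1, -1.1]
opening: 0.0875
gripper_force: 0.0
mark 181.3152271206904 ptr 183.33122861811603
mark 184.55501349556454 ptr 186.6976895776735
mark 187.77510922351308 ptr 190.04285224777888
[(175, [196, 202, 214]), (176, [193, 200, 211]), (177, [189, 196, 208]), (178, [188, 194, 205]), (179, [187, 188, 200]), (180, [184, 181, 193]), (181, [187, 182, 194]), (182, [204, 200, 214]), (183, [240, 238, 247]), (184, [235, 233, 243]), (185, [235, 232, 242]), (186, [234, 231, 242]), (187, [236, 233, 243]), (188, [231, 229, 240]), (189, [171, 176, 186]), (190, [190, 197, 208]), (191, [189, 195, 207]), (192, [187, 193, 205]), (193, [186, 192, 204]), (194, [187, 193, 205])]
[(175, [189, 195, 207]), (176, [187, 193, 205]), (177, [186, 192, 204]), (178, [186, 191, 203]), (179, [186, 186, 198]), (180, [184, 180, 192]), (181, [188, 183, 196]), (182, [207, 202, 217]), (183, [233, 231, 241]), (184, [192, 194, 206]), (185, [177, 186, 194]), (186, [195, 206, 215]), (187, [195, 205, 215]), (188, [195, 206, 215]), (189, [194, 204, 214]), (190, [190, 198, 209]), (191, [187, 194, 205]), (192, [189, 196, 207]), (193, [191, 197, 209]), (194, [191, 197, 209])]
```

The pointer is now at y ≈ -0.0696 against the mark at -0.0700, so they are aligned. Next I find the platen centre and yaw, and the print poses.

```bash
python3 - <<'E'
from h import *
a=snap('wrist','w6.png')
g=cv2.cvtColor(a['color'],cv2.COLOR_RGB2GRAY)
print('row100',[(c,int(g[100,c])) for c in range(262,380,1) if abs(int(g[100,c])-int(g[100,c-1]))>18])
print('row190',[(c,int(g[190,c])) for c in range(262,400) if abs(int(g[190,c])-int(g[190,c-1]))>6])
print('col300',[(r,int(g[r,300])) for r in range(130,260) if abs(int(g[r,300])-int(g[r-1,300]))>15])
print('col340',[(r,int(g[r,340])) for r in range(130,260) if abs(int(g[r,340])-int(g[r-1,340]))>15])
d=(g<125).astype(np.uint8)
L=[];R=[]
for r in range(75,155,4):
    c=np.where(d[r,255:400])[0]+255
    if len(c)>40:L.append((c[0]-.5,r));R.append((c[-1]+.5,r))
for e in(L,R):
    P=np.array([ray(a,p,.047)[:2] for p in e]);f=np.polyfit(P[:,1],P[:,0],1);res=np.abs(np.polyval(f,P[:,1])-P[:,0]).max();print('edge x@-.07',np.polyval(f,-.07),'x@-.2134',np.polyval(f,-.2134),'tilt',-np.degrees(np.arctan(f[0])),res)
E
```

```text
row100 [(276, 112), (379, 147)]
row190 [(273, 194), (381, 179), (382, 192)]
col300 [(162, 114), (163, 165), (164, 202), (216, 175), (217, 101), (237, 167), (238, 202), (259, 110)]
col340 [(162, 113), (163, 157), (164, 184), (216, 184), (217, 91), (237, 143), (238, 161), (259, 102)]
edge x@-.07 0.680945252419972 x@-.2134 0.6781577915828677 tilt -1.1135957506947443 0.000683692117690482
edge x@-.07 0.573121772456838 x@-.2134 0.5688322628085525 tilt -1.7133719291179597 0.0005158476536201162
```

View pics/w6.png

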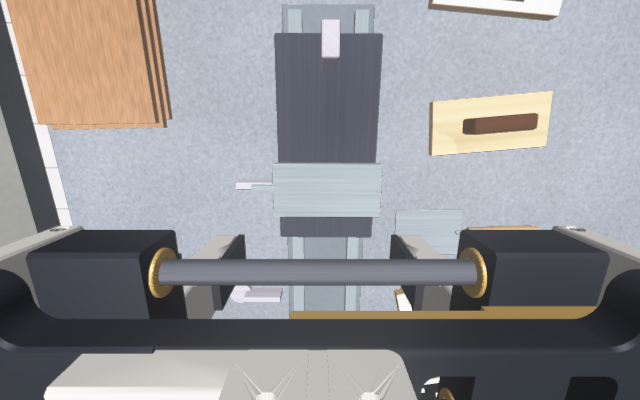

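The wrist view shows the platen spanning columns 273–381 and rows 163–216, with the pointer on the plain mark at (250,186). I'll compute the platen centre, then locate the prints from the top view.

```bash
cat >> h.py <<'E'
def prints(s,z=.014,view=None):
    """white paper+picture+board rects -> centre,yaw at height z"""
    hsv=cv2.cvtColor(s['color'],cv2.COLOR_RGB2HSV);V=hsv[...,2].astype(int);out=[]
    m=cv2.inRange(hsv,(0,0,185),(180,40,255))
    if view!='wrist': m=cv2.inRange(hsv,(0,0,195),(180,40,255))
    m=cv2.morphologyEx(m,cv2.MORPH_OPEN,np.ones((2,2)))
    return m
E
python3 - <<'E'
from h import *
a=ctrl.snapshot('wrist');g=cv2.cvtColor(a['color'],cv2.COLOR_RGB2GRAY).astype(float)
def sub(prof,base):  # max gradient subpixel
    d=np.abs(np.diff(prof));k=d.argmax();w=d[max(k-2,0):k+3];return base+max(k-2,0)+(w*np.arange(len(w))).sum()/w.sum()+.5
T=[(c,sub(g[157:168,c],157)) for c in range(285,370,3)];B=[(c,sub(g[211:222,c],211)) for c in range(290,370,3)]
for e in(T,B):
    P=np.array([ray(a,p,.06)[:2] for p in e]);f=np.polyfit(P[:,0],P[:,1],1);print('y@.626',np.polyval(f,.626),'tilt',np.degrees(np.arctan(f[0])))
L=[(sub(g[r,266:279],266),r) for r in range(170,212,3)];R=[(sub(g[r,376:387],376),r) for r in range(170,212,3)]
for e in(L,R):
    P=np.array([ray(a,p,.06)[:2] for p in e]);print('x',np.median(P[:,0]))
s=ctrl.snapshot('top');hsv=cv2.cvtColor(s['color'],cv2.COLOR_RGB2HSV)
for p in((225,230),(218,185),(285,228),(435,235),(495,214),(500,172),(445,205)):print(p,hsv[p[1],p[0]],hsv[p[1]-3,p[0]])
print(hsv[330,250],hsv[250,350])
E
```

```text
y@.626 -0.1000022512303615 tilt -1.2840411456632186
y@.626 -0.03983724881378788 tilt -1.1609279157481607
x 0.6860708382596055
x 0.5670022958004337
(225, 230) [  5 113  27] [ 8 76 37]
(218, 185) [30  4 61] [110  20  38]
(285, 228) [13 66 93] [14 65 90]
(435, 235) [ 26   8 231] [ 20   7 234]
(495, 214) [ 21   8 231] [ 17   8 233]
(500, 172) [ 25   6 236] [ 20  14 219]
(445, 205) [ 21   7 241] [ 26   8 238]
[11 55 79] [105  10 157]
```

```bash
c="python3 -m creep"
$c '[{"grip":0,"delta_pos":[1,0.9,0],"rotation":[0,0,0]},{"grip":0,"delta_pos":[1,0.9,0],"rotation":[0,0,0]},{"grip":0,"delta_pos":[1,0.9,0],"rotation":[0,0,0]}]' >/dev/null
$c '[{"grip":0,"delta_pos":[1,0.9,0],"rotation":[0,0,0]},{"grip":0,"delta_pos":[1,0.9,0],"rotation":[0,0,0]},{"grip":0,"delta_pos":[1,0.9,0],"rotation":[0,0,0]}]' >/dev/null
$c '[{"grip":0,"delta_pos":[0.25,0.27,0],"rotation":[0,0,-0.45]},{"grip":0,"delta_pos":[0.25,0.27,0],"rotation":[0,0,-0.45]},{"grip":0,"delta_pos":[0.25,0.27,0],"rotation":[0,0,-0.45]},{"grip":0,"delta_pos":[0.25,0.27,0],"rotation":[0,0,-0.45]},{"grip":0,"delta_pos":[0.25,0.27,0],"rotation":[0,0,-0.45]}]' 
$c '[{"grip":0,"delta_pos":[0,0,0],"rotation":[0,0,-0.51]},{"grip":0,"delta_pos":[0,0,0],"rotation":[0,0,-0.51]},{"grip":0,"delta_pos":[0,0,0],"rotation":[0,0,-0.51]},{"grip":0,"delta_pos":[0,0,0],"rotation":[0,0,-0.51]},{"grip":0,"delta_pos":[0,0,0],"rotation":[0,0,-0.51]}]' 
cat >> h.py <<'E'
def whites(s,z=.014,vmin=222):
    im=s['color'];hsv=cv2.cvtColor(im,cv2.COLOR_RGB2HSV)
    m=((im.min(2)>vmin)).astype(np.uint8);m=cv2.morphologyEx(m,cv2.MORPH_OPEN,np.ones((3,3)))
    out=[]
    for k in cv2.findContours(m,cv2.RETR_EXTERNAL,2)[0]:
        if cv2.contourArea(k)<250:continue
        r=cv2.minAreaRect(cv2.convexHull(k));b=cv2.boxPoints(r);c=b.mean(0);b=c+(b-c)*(1+1/np.array(max(r[1])))
        P=np.array([ray(s,p,z)[:2] for p in b]);e=[np.linalg.norm(P[1]-P[0]),np.linalg.norm(P[2]-P[1])]
        v=P[1]-P[0] if e[0]>e[1] else P[2]-P[1]
        out.append((np.round(r[0]),np.round(P.mean(0),4),np.round(sorted(e),4),round((np.degrees(np.arctan2(v[1],v[0]))+90)%180-90,1)))
    return out
E
python3 -c "
from h import *
a=snap('wrist','w7.png')
for r in whites(a):print(r)
"
```

```text
clock: 13.85
tool_pos: [0.4263, -0.2863, 0.2297]
orientation: [-180.0, -0.0, -50.0]
force: [-0.4, 0.1, 0.3]
opening: 0.0876
gripper_force: 0.0
clock: 14.35
tool_pos: [0.4264, -0.2862, 0.2297]
orientation: [180.0, -0.0, -7.0]
force: [0.6, 0.3, -0.0]
opening: 0.088
gripper_force: 0.0
(array([131., 398.]), array([0.1259, 0.0484]), array([0.0061, 0.2732]), np.float64(82.8))
(array([413., 228.]), array([ 0.3548, -0.4049]), array([0.0666, 0.0697]), np.float64(85.6))
(array([614., 204.]), array([ 0.355 , -0.6634]), array([0.0644, 0.0669]), np.float64(9.6))
(array([  9., 199.]), array([0.4576, 0.1076]), array([0.0594, 0.1093]), np.float64(12.6))
(array([285., 173.]), array([ 0.4454, -0.2476]), array([0.0619, 0.1392]), np.float64(-5.3))
(array([456., 107.]), array([ 0.4966, -0.46  ]), array([0.0624, 0.1422]), np.float64(-10.0))
(array([592., 114.]), array([ 0.4588, -0.6215]), array([0.086 , 0.2697]), np.float64(-0.3))
```

View pics/w7.png

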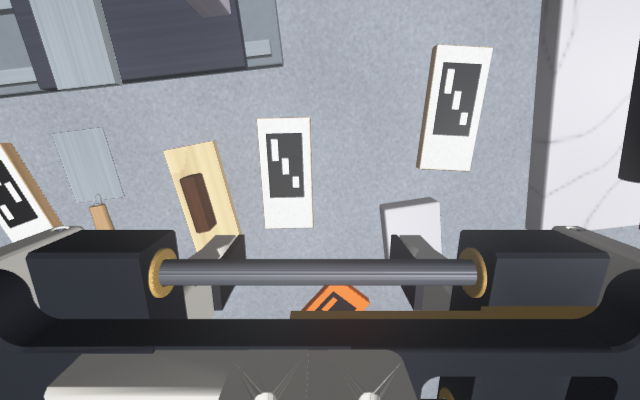

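The print is centred at (285,173), with the orange look-alike apart at (335,300). A quick two-view height check, then I work out the deltas for the grasp.

```bash
cat >> h.py <<'E'
from scipy.spatial.transform import Rotation as Ro
def go(x,y,z,yaw):
    o=ctrl.get_obs();R=Ro.from_euler('xyz',o['orientation'],degrees=True);T=Ro.from_euler('xyz',[180,0,yaw],degrees=True)
    d=R.inv().apply(np.array([x,y,z])-o['tool_pos']);w=(R.inv()*T).as_rotvec()
    print('delta',np.round(d*10,3),'rot',np.round(w/(np.pi/2),3),'at',np.round(o['tool_pos'],4),np.round(o['orientation'],1))
E
python3 - <<'E'
from h import *
S={n:ctrl.snapshot(n) for n in('top','scene')}
w=ctrl.snapshot('wrist')
for n in('top','scene'):
    S[n]['color']=cv2.imread(f'pics/{n}0.png')[:,:,::-1]
    for r in whites(S[n],vmin=200 if n=='top' else 195):
        if r[2][1]<.16:print(n,r)
W=[r for r in whites(w) if .1<r[2][1]<.15]
for r in W:print('w',r)
E
python3 -c "
from h import *
go(.4454,-.2476,.1297,-5.3)"
```

```text
w (array([  9., 200.]), array([0.4603, 0.1083]), array([0.0595, 0.1083]), np.float64(12.6))
w (array([285., 173.]), array([ 0.4456, -0.2473]), array([0.0617, 0.1392]), np.float64(-5.7))
w (array([456., 106.]), array([ 0.4967, -0.46  ]), array([0.0623, 0.1424]), np.float64(-9.9))
delta [ 0.136 -0.406  0.999] rot [ 0.    -0.    -0.026] at [ 0.4265 -0.286   0.2296] [180.   -0.   -7.6]
```

```bash
python3 -c "
from h import *
w=ctrl.snapshot('wrist');s=ctrl.snapshot('scene');im=cv2.imread('pics/scene0.png')
for p,u in(((284.6,173.1),(249.5,145)),((456,106.5),(188.5,133.5))):
    u,v=map(int,u);c=im[v-25:v+25,u-35:u+35].min(2)>165;y,x=np.where(c);k=cv2.minAreaRect(np.stack([x,y],1).astype(np.float32))
    q=(k[0][0]+u-35,k[0][1]+v-25);print(q,k[1],tri(w,p,s,q))
"; c="python3 -m creep"
$c '[{"grip":0,"delta_pos":[0.136,-0.406,0.5],"rotation":[0,0,-0.024]},{"grip":0,"delta_pos":[0.136,-0.406,1],"rotation":[0,0,-0.024]},{"grip":0,"delta_pos":[0.136,-0.406,1],"rotation":[0,0,-0.024]},{"grip":0,"delta_pos":[0.136,-0.406,1],"rotation":[0,0,-0.024]}]'
python3 -c "
from h import *
a=snap('wrist')
for r in whites(a):
    if .1<r[2][1]<.16:print(r)
go(.4454,-.2476,.0235,-5.5)"
```

```text
(248.52270126342773, 143.52378463745117) (19.30044174194336, 48.49769592285156) [ 0.46119632 -0.25792134  0.06943048]
(187.5, 130.0) (44.0, 69.0) [ 0.49973912 -0.45319124  0.03042277]
clock: 15.05
tool_pos: [0.444, -0.2466, 0.1273]
orientation: [-180.0, 0.3, -5.3]
force: [0.7, 0.5, 0.8]
opening: 0.087
gripper_force: 0.0
(array([320., 194.]), array([ 0.4538, -0.2495]), array([0.0608, 0.121 ]), np.float64(-3.3))
(array([564., 120.]), array([ 0.4956, -0.4605]), array([0.0623, 0.1457]), np.float64(-10.0))
delta [0.005 0.004 1.056] rot [0.    0.001 0.003] at [ 0.4451 -0.2471  0.1291] [ 1.8e+02  1.0e-01 -5.3e+00]
```

```bash
python3 -c "
from h import *
s=ctrl.snapshot('scene');t=ctrl.snapshot('top')
print(ray(s,(248.5,143.5),.014),ray(t,(435.2,216.2),.014),'now pred scene',proj(s,[.4454,-.2476,.014]),'top',proj(t,[.4454,-.2476,.014]))
im=s['color'];m=(im.min(2)>165).astype(np.uint8)
for k in cv2.findContours(m,cv2.RETR_EXTERNAL,2)[0]:
    r=cv2.minAreaRect(k)
    if 200<r[1][0]*r[1][1]<1600:print(np.round(r[0],1),np.round(r[1]),ray(s,r[0],.014)[:2])
"
```

```text
[ 0.43750817 -0.2902172   0.014     ] [ 0.43601321 -0.29064497  0.014     ] now pred scene [259.22145249 152.16693451] top [418.67249995 212.37846612]
[ 49.  393.5] [11. 24.] [ 1.18103387 -0.25887776]
[220. 391.] [16. 34.] [0.98651827 0.04207737]
[119. 386.] [26. 52.] [ 1.09231787 -0.14507702]
[ 17.7 388.3] [39. 39.] [ 1.20892888 -0.32262605]
[432.3 367.3] [21. 17.] [0.70475136 0.40152318]
[  6.5 362. ] [13. 26.] [ 1.18607637 -0.38571523]
[431. 363.] [38. 36.] [0.69820634 0.39543452]
[  9.5 302. ] [34. 19.] [ 1.09400914 -0.48764109]
[ 27.7 281.5] [28. 54.] [ 1.03832094 -0.49139446]
[599.8 276.8] [10. 31.] [0.30440436 0.6528516 ]
[112.9 290.6] [115.   2.] [ 0.94754798 -0.30560203]
[427.8 246.8] [26. 50.] [0.45352224 0.27045781]
[369.7 215.9] [25. 48.] [0.45527971 0.10746159]
[258.3 152.3] [20. 50.] [ 0.44711952 -0.24957474]
[187.8 132.4] [18. 50.] [ 0.49824291 -0.45860955]
[257.4  95.6] [12. 34.] [ 0.281822   -0.37281675]
[587.4  90.5] [32.  6.] [-0.26822281  0.45732883]
[625.7  89.3] [34. 38.] [-0.33537508  0.55437716]
[206.5  63.5] [13. 19.] [ 0.26030648 -0.58415669]
[595.1  72.5] [32. 29.] [-0.35450677  0.45628668]
[111.5  91.6] [ 13. 113.] [ 0.50262361 -0.75063923]
[564.2  60.4] [32. 28.] [-0.35425519  0.35865765]
[525.8  45.2] [51. 28.] [-0.35413436  0.23276878]
[13.  9.] [18. 26.] [ 0.4125497  -1.29598324]
```

That print was knocked about 4 cm between pictures. The current scene and wrist views agree on its new place at z = 14 mm. Now the grasp.

```bash
c="python3 -m creep"
$c '[{"grip":0,"delta_pos":[0.005,0.004,0.4],"rotation":[0,0,0]},{"grip":0,"delta_pos":[0.005,0.004,0.7],"rotation":[0,0,0]},{"grip":0,"delta_pos":[0.005,0.004,0.9],"rotation":[0,0,0]},{"grip":0,"delta_pos":[0.005,0.004,0.98],"rotation":[0,0,0]},{"grip":0,"delta_pos":[0.005,0.004,0.98],"rotation":[0,0,0]}]'
$c '[{"grip":0,"delta_pos":[0,0,0.07],"rotation":[0,0,0]},{"grip":0.2,"delta_pos":[0,0,0.07],"rotation":[0,0,0]},{"grip":1,"delta_pos":[0,0,0.07],"rotation":[0,0,0]},{"grip":1,"delta_pos":[0,0,0.07],"rotation":[0,0,0]},{"grip":1,"delta_pos":[0,0,0.07],"rotation":[0,0,0]}]'
$c '[{"grip":1,"delta_pos":[0,0,0],"rotation":[0,0,0]},{"grip":1,"delta_pos":[0,0,0],"rotation":[0,0,0]},{"grip":1,"delta_pos":[0,0,0],"rotation":[0,0,0]}]'
$c '[{"grip":1,"delta_pos":[0,0,-0.2],"rotation":[0,0,0]},{"grip":1,"delta_pos":[0,0,-0.5],"rotation":[0,0,0]},{"grip":1,"delta_pos":[0,0,-0.8],"rotation":[0,0,0]},{"grip":1,"delta_pos":[0,0,-1],"rotation":[0,0,0]},{"grip":1,"delta_pos":[0,0,-1],"rotation":[0,0,0]}]'
python3 -c "
from h import *
a=snap('wrist','w8.png')
for r in whites(a):
    if .1<r[2][1]<.26:print(r)
go(.6265,-.0699,.15,-1.2)"
```

```text
clock: 15.7
tool_pos: [0.4461, -0.2479, 0.0318]
orientation: [180.0, -0.0, -5.2]
force: [0.3, -0.2, 0.8]
opening: 0.0874
gripper_force: 0.0
clock: 16.2
tool_pos: [0.4462, -0.2477, 0.0251]
orientation: [180.0, -0.1, -5.2]
force: [0.3, 0.6, 2.8]
opening: 0.0636
gripper_force: 30.0
clock: 16.5
tool_pos: [0.4462, -0.2477, 0.0251]
orientation: [180.0, -0.0, -5.2]
force: [-0.6, 1.2, 6.0]
opening: 0.0638
gripper_force: 30.0
clock: 17.0
tool_pos: [0.4474, -0.2479, 0.1273]
orientation: [180.0, -0.3, -5.2]
force: [0.2, 0.5, -1.4]
opening: 0.0635
gripper_force: 30.0
(array([317., 298.]), array([ 0.3554, -0.2393]), array([0.0276, 0.1039]), np.float64(84.7))
(array([318., 196.]), array([ 0.4565, -0.2495]), array([0.1035, 0.1168]), np.float64(-2.0))
(array([560., 126.]), array([ 0.4958, -0.4602]), array([0.062, 0.145]), np.float64(-10.1))
delta [ 1.633 -1.933 -0.24 ] rot [ 0.    -0.002 -0.044] at [ 0.4464 -0.2476  0.1256] [-180.    -0.2   -5.2]
```

View pics/w8.png

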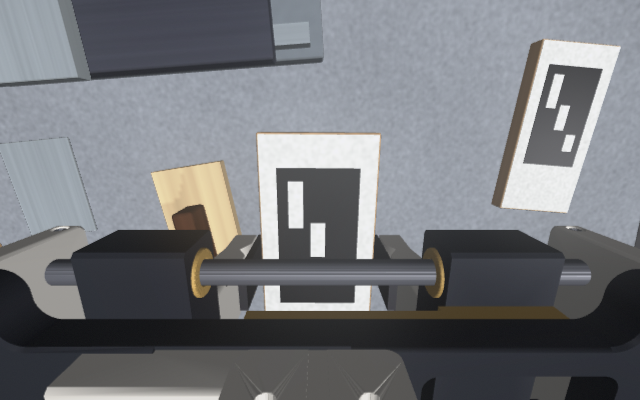

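The print is held flat, with its front edge at row about 132 and sides at columns 258–380. I'll measure its offset along the tool x axis.

```bash
cat >> h.py <<'E'
def held(tcp_off=-.0111):
    a=ctrl.snapshot('wrist');o=ctrl.get_obs();im=a['color'].astype(int);p=o['tool_pos']
    R=Ro.from_euler('xyz',o['orientation'],degrees=True).as_matrix();z=p[2]+tcp_off;out=[]
    for c in range(270,370,5):
        col=im[90:180,c];w=(col.max(1)-col.min(1)<14)&(col.min(1)>215);k=np.where(np.convolve(w,[1]*5,'valid')==5)[0]
        if len(k):out.append((R.T@(ray(a,(c,90+k[0]-1.0),z)-p)))
    out=np.array(out);f=np.polyfit(out[:,1],out[:,0],1)
    print('front edge tool x',np.median(out[:,0]),'offset',np.median(out[:,0])-.07,'tilt',np.degrees(np.arctan(f[0])),len(out))
E
python3 -c "
from h import *
held()"
```

```text
front edge tool x 0.06914147987279337 offset -0.0008585201272066356 tilt -0.05567054914282646 20
```

```bash
c="python3 -m creep"
$c '[{"grip":1,"delta_pos":[0.2,-0.2,-0.3],"rotation":[0,0,0]},{"grip":1,"delta_pos":[0.5,-0.6,-0.3],"rotation":[0,0,0]},{"grip":1,"delta_pos":[0.82,-0.97,-0.3],"rotation":[0,0,0]}]' >/dev/null
$c '[{"grip":1,"delta_pos":[0.4,-0.4,0],"rotation":[0,0,-0.044]},{"grip":1,"delta_pos":[0.7,-0.8,0],"rotation":[0,0,-0.044]},{"grip":1,"delta_pos":[0.82,-0.965,0],"rotation":[0,0,-0.044]},{"grip":1,"delta_pos":[0.82,-0.965,0],"rotation":[0,0,-0.044]},{"grip":1,"delta_pos":[0.82,-0.965,0],"rotation":[0,0,-0.044]}]'
python3 -c "
from h import *
held();go(.6273,-.0699,.0865,-1.2)"
```

```text
clock: 17.9
tool_pos: [0.6258, -0.0691, 0.1521]
orientation: [180.0, 0.2, -1.2]
force: [-0.2, -0.3, -1.6]
opening: 0.0638
gripper_force: 30.0
front edge tool x 0.0686043035412348 offset -0.0013956964587652082 tilt -1.0749488918805425 20
delta [0.02  0.001 0.661] rot [ 0.     0.002 -0.   ] at [ 0.6255 -0.0698  0.1526] [180.    0.2  -1.2]
```

```bash
c="python3 -m creep"
$c '[{"grip":1,"delta_pos":[0.02,0.001,0.2],"rotation":[0,0,0]},{"grip":1,"delta_pos":[0.02,0.001,0.4],"rotation":[0,0,0]},{"grip":1,"delta_pos":[0.02,0.001,0.55],"rotation":[0,0,0]},{"grip":1,"delta_pos":[0.02,0.001,0.65],"rotation":[0,0,0]},{"grip":1,"delta_pos":[0.02,0.001,0.665],"rotation":[0,0,0]}]'
python3 -c "
from h import *
go(.6273,-.0699,.0853,-1.2)"
```

```text
clock: 18.45
tool_pos: [0.6273, -0.0707, 0.0866]
orientation: [180.0, 0.2, -1.3]
force: [-0.9, 0.6, -2.0]
opening: 0.0635
gripper_force: 30.0
delta [ 0.    -0.008  0.013] rot [ 0.     0.002 -0.001] at [ 0.6273 -0.0707  0.0866] [180.    0.2  -1.3]
```

```bash
c="python3 -m creep"
$c '[{"grip":1,"delta_pos":[0,-0.008,0.013],"rotation":[0,0,0]},{"grip":1,"delta_pos":[0,-0.008,0.013],"rotation":[0,0,0]},{"grip":1,"delta_pos":[0,-0.008,0.013],"rotation":[0,0,0]}]'
$c '[{"grip":0,"delta_pos":[0,0,0],"rotation":[0,0,0]},{"grip":0,"delta_pos":[0,0,0],"rotation":[0,0,0]},{"grip":0,"delta_pos":[0,0,0],"rotation":[0,0,0]},{"grip":0,"delta_pos":[0,0,0],"rotation":[0,0,0]},{"grip":0,"delta_pos":[0,0,0],"rotation":[0,0,0]}]'
$c '[{"grip":0,"delta_pos":[0,0,-0.2],"rotation":[0,0,0]},{"grip":0,"delta_pos":[0,0,-0.6],"rotation":[0,0,0]},{"grip":0,"delta_pos":[0,0,-1],"rotation":[0,0,0]},{"grip":0,"delta_pos":[0,0,-1],"rotation":[0,0,0]}]'
$c '[{"grip":0,"delta_pos":[-0.3,0,-0.8],"rotation":[0,0,0]},{"grip":0,"delta_pos":[-0.3,0,-0.8],"rotation":[0,0,0]},{"grip":0,"delta_pos":[-0.3,0,-0.8],"rotation":[0,0,0]},{"grip":0,"delta_pos":[-0.3,0,-0.8],"rotation":[0,0,0]}]' 
python3 -c "
from h import *
a=snap('wrist','w9.png')
for z in(.014,.074):
  for r in whites(a,z):
    if .1<r[2][1]<.16:print(z,r)
go(.5,-.46,.23,-10)"
```

```text
clock: 18.75
tool_pos: [0.6291, -0.0691, 0.0876]
orientation: [-180.0, -0.1, -1.2]
force: [0.1, -0.7, -2.1]
opening: 0.064
gripper_force: 30.0
clock: 19.25
tool_pos: [0.6287, -0.0691, 0.0869]
orientation: [-180.0, -0.0, -1.2]
force: [0.4, 0.6, -0.0]
opening: 0.0874
gripper_force: 0.0
clock: 19.65
tool_pos: [0.6319, -0.0691, 0.1932]
orientation: [-180.0, -0.6, -1.2]
force: [1.0, 0.4, -0.1]
opening: 0.0875
gripper_force: 0.0
clock: 20.05
tool_pos: [0.5988, -0.0683, 0.2678]
orientation: [-180.0, -0.1, -1.2]
force: [0.7, 0.5, -0.9]
opening: 0.0876
gripper_force: 0.0
0.074 (array([318., 162.]), array([ 0.6284, -0.0697]), array([0.0622, 0.1393]), np.float64(0.2))
delta [-0.9    3.937  0.363] rot [-0.    -0.     0.097] at [ 0.5984 -0.0683  0.2665] [-180.    -0.    -1.2]
```

View pics/w9.png

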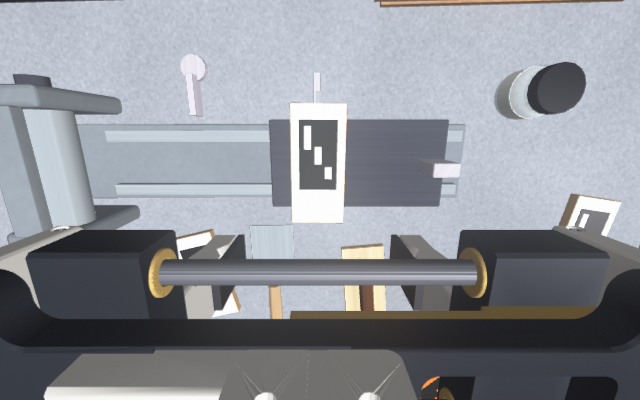

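The first print lies square on the platen at (318,162), giving (0.628, -0.070). Next is the far-right print at (0.497, -0.460).

```bash
c="python3 -m creep"
$c '[{"grip":0,"delta_pos":[-0.23,1,0.1],"rotation":[0,0,0]},{"grip":0,"delta_pos":[-0.23,1,0.1],"rotation":[0,0,0]},{"grip":0,"delta_pos":[-0.23,1,0.1],"rotation":[0,0,0]}]' >/dev/null
$c '[{"grip":0,"delta_pos":[-0.23,1,0.1],"rotation":[0,0,0]},{"grip":0,"delta_pos":[-0.23,1,0.1],"rotation":[0,0,0]},{"grip":0,"delta_pos":[-0.23,1,0.1],"rotation":[0,0,0]}]' >/dev/null
$c '[{"grip":0,"delta_pos":[-0.23,1,0.1],"rotation":[0,0,0]},{"grip":0,"delta_pos":[-0.23,1,0.1],"rotation":[0,0,0]},{"grip":0,"delta_pos":[-0.23,1,0.1],"rotation":[0,0,0]}]' >/dev/null
$c '[{"grip":0,"delta_pos":[-0.23,0.94,0.1],"rotation":[0,0,0.097]},{"grip":0,"delta_pos":[-0.23,0.94,0.1],"rotation":[0,0,0.097]},{"grip":0,"delta_pos":[-0.23,0.94,0.1],"rotation":[0,0,0.097]},{"grip":0,"delta_pos":[-0.23,0.94,0.1],"rotation":[0,0,0.097]},{"grip":0,"delta_pos":[-0.23,0.94,0.1],"rotation":[0,0,0.097]}]'
python3 -c "
from h import *
a=snap('wrist')
for r in whites(a,.014):
    if .1<r[2][1]<.16:print(r); x,y=r[1];go(x,y,.0235,r[3])"
```

```text
clock: 21.5
tool_pos: [0.4986, -0.4596, 0.2259]
orientation: [-180.0, 0.1, -9.9]
force: [0.1, 0.2, 0.3]
opening: 0.0872
gripper_force: 0.0
(array([316., 186.]), array([ 0.4972, -0.4582]), array([0.0613, 0.138 ]), np.float64(-8.7))
delta [-0.017 -0.008  2.028] rot [-0.     0.    -0.013] at [ 0.4988 -0.4593  0.2263] [-180.     0.    -9.9]
```

```bash
c="python3 -m creep"
$c '[{"grip":0,"delta_pos":[-0.017,-0.008,0.5],"rotation":[0,0,-0.005]},{"grip":0,"delta_pos":[-0.017,-0.008,1],"rotation":[0,0,-0.005]},{"grip":0,"delta_pos":[-0.017,-0.008,1],"rotation":[0,0,-0.005]}]' >/dev/null
$c '[{"grip":0,"delta_pos":[0,0,0.4],"rotation":[0,0,0]},{"grip":0,"delta_pos":[0,0,0.7],"rotation":[0,0,0]},{"grip":0,"delta_pos":[0,0,0.95],"rotation":[0,0,0]},{"grip":0,"delta_pos":[0,0,0.95],"rotation":[0,0,0]},{"grip":0,"delta_pos":[0,0,0.95],"rotation":[0,0,0]}]'
$c '[{"grip":0,"delta_pos":[0,0,0.08],"rotation":[0,0,0]},{"grip":0.2,"delta_pos":[0,0,0.08],"rotation":[0,0,0]},{"grip":1,"delta_pos":[0,0,0.08],"rotation":[0,0,0]},{"grip":1,"delta_pos":[0,0,0.08],"rotation":[0,0,0]},{"grip":1,"delta_pos":[0,0,0.08],"rotation":[0,0,0]}]'
$c '[{"grip":1,"delta_pos":[0,0,0],"rotation":[0,0,0]},{"grip":1,"delta_pos":[0,0,0],"rotation":[0,0,0]},{"grip":1,"delta_pos":[0,0,0],"rotation":[0,0,0]}]'
$c '[{"grip":1,"delta_pos":[0,0,-0.2],"rotation":[0,0,0]},{"grip":1,"delta_pos":[0,0,-0.5],"rotation":[0,0,0]},{"grip":1,"delta_pos":[0,0,-0.8],"rotation":[0,0,0]},{"grip":1,"delta_pos":[0,0,-1],"rotation":[0,0,0]},{"grip":1,"delta_pos":[0,0,-1],"rotation":[0,0,0]}]'
$c '[{"grip":1,"delta_pos":[0,0,-0.4],"rotation":[0,0,0]},{"grip":1,"delta_pos":[0,0,-0.4],"rotation":[0,0,0]},{"grip":1,"delta_pos":[0,0,-0.4],"rotation":[0,0,0]}]' >/dev/null
python3 -c "
from h import *
held();go(.628,-.0697,.166,-1.2)"
```

```text
clock: 22.35
tool_pos: [0.4982, -0.4596, 0.0339]
orientation: [179.9, -0.1, -9.4]
force: [-0.4, -0.2, 0.8]
opening: 0.0879
gripper_force: 0.0
clock: 22.85
tool_pos: [0.4969, -0.4594, 0.0244]
orientation: [180.0, -0.0, -9.5]
force: [0.0, 1.1, 1.8]
opening: 0.0638
gripper_force: 30.0
clock: 23.15
tool_pos: [0.4969, -0.4594, 0.0243]
orientation: [180.0, -0.0, -9.5]
force: [-1.3, 0.8, 4.8]
opening: 0.0638
gripper_force: 30.0
clock: 23.65
tool_pos: [0.4981, -0.4603, 0.127]
orientation: [179.9, -0.3, -9.5]
force: [0.5, -0.9, -1.5]
opening: 0.0636
gripper_force: 30.0
front edge tool x 0.06995032643680099 offset -4.967356319901528e-05 tilt -0.05940470558817096 20
delta [ 0.655 -4.056 -0.031] rot [-0.001  0.001 -0.093] at [ 0.4962 -0.4589  0.1625] [-1.799e+02  1.000e-01 -9.500e+00]
```

```bash
c="python3 -m creep"
$c '[{"grip":1,"delta_pos":[0.08,-0.4,0],"rotation":[0,0,0]},{"grip":1,"delta_pos":[0.16,-0.8,0],"rotation":[0,0,0]},{"grip":1,"delta_pos":[0.16,-1,0],"rotation":[0,0,0]}]' >/dev/null
$c '[{"grip":1,"delta_pos":[0.08,-0.5,0],"rotation":[0,0,0]},{"grip":1,"delta_pos":[0.16,-1,0],"rotation":[0,0,0]},{"grip":1,"delta_pos":[0.16,-1,0],"rotation":[0,0,0]}]' >/dev/null
$c '[{"grip":1,"delta_pos":[0.08,-0.5,0],"rotation":[0,0,0]},{"grip":1,"delta_pos":[0.16,-1,0],"rotation":[0,0,0]},{"grip":1,"delta_pos":[0.16,-1,0],"rotation":[0,0,0]}]' >/dev/null
$c '[{"grip":1,"delta_pos":[0.08,-0.5,0],"rotation":[0,0,-0.093]},{"grip":1,"delta_pos":[0.16,-0.9,0],"rotation":[0,0,-0.093]},{"grip":1,"delta_pos":[0.16,-1,0],"rotation":[0,0,-0.093]},{"grip":1,"delta_pos":[0.16,-1,0],"rotation":[0,0,-0.093]},{"grip":1,"delta_pos":[0.16,-1,0],"rotation":[0,0,-0.093]}]' 
python3 -c "
from h import *
held();go(.628,-.0697,.1,-1.2)"
```

```text
clock: 25.4
tool_pos: [0.6251, -0.0758, 0.1626]
orientation: [180.0, 0.1, -1.1]
force: [0.5, -0.1, -0.9]
opening: 0.0635
gripper_force: 30.0
front edge tool x 0.06922511242967416 offset -0.000774887570325844 tilt -2.6911616978817166 20
delta [ 0.028 -0.066  0.629] rot [0.    0.001 0.   ] at [ 0.6251 -0.0763  0.1629] [ 1.8e+02  1.0e-01 -1.2e+00]
```

```bash
c="python3 -m creep"
$c '[{"grip":1,"delta_pos":[0.028,-0.066,0.2],"rotation":[0,0,0]},{"grip":1,"delta_pos":[0.028,-0.066,0.4],"rotation":[0,0,0]},{"grip":1,"delta_pos":[0.028,-0.066,0.57],"rotation":[0,0,0]},{"grip":1,"delta_pos":[0.028,-0.066,0.57],"rotation":[0,0,0]},{"grip":1,"delta_pos":[0.028,-0.066,0.57],"rotation":[0,0,0]}]' >/dev/null
$c '[{"grip":1,"delta_pos":[0,0,0],"rotation":[0,0,0]},{"grip":1,"delta_pos":[0,0,0],"rotation":[0,0,0]}]'
python3 -c "
from h import *
go(.628,-.0697,.0988,-1.2)"
```

```text
clock: 26.15
tool_pos: [0.6294, -0.0691, 0.1079]
orientation: [-180.0, -0.1, -1.2]
force: [-0.5, 0.3, -0.6]
opening: 0.0637
gripper_force: 30.0
delta [-0.014  0.006  0.091] rot [-0.    -0.001  0.   ] at [ 0.6294 -0.0691  0.1079] [-1.8e+02 -1.0e-01 -1.2e+00]
```

```bash
c="python3 -m creep"
$c '[{"grip":1,"delta_pos":[-0.014,0.006,0.04],"rotation":[0,0,0]},{"grip":1,"delta_pos":[-0.014,0.006,0.08],"rotation":[0,0,0]},{"grip":1,"delta_pos":[-0.014,0.006,0.091],"rotation":[0,0,0]},{"grip":1,"delta_pos":[-0.014,0.006,0.091],"rotation":[0,0,0]},{"grip":1,"delta_pos":[-0.014,0.006,0.091],"rotation":[0,0,0]}]'
$c '[{"grip":0,"delta_pos":[0,0,0],"rotation":[0,0,0]},{"grip":0,"delta_pos":[0,0,0],"rotation":[0,0,0]},{"grip":0,"delta_pos":[0,0,0],"rotation":[0,0,0]},{"grip":0,"delta_pos":[0,0,0],"rotation":[0,0,0]},{"grip":0,"delta_pos":[0,0,0],"rotation":[0,0,0]}]'
$c '[{"grip":0,"delta_pos":[0,0,-0.2],"rotation":[0,0,0]},{"grip":0,"delta_pos":[0,0,-0.6],"rotation":[0,0,0]},{"grip":0,"delta_pos":[0,0,-1],"rotation":[0,0,0]},{"grip":0,"delta_pos":[0,0,-1],"rotation":[0,0,0]}]' >/dev/null
$c '[{"grip":0,"delta_pos":[-0.3,0,-0.7],"rotation":[0,0,0]},{"grip":0,"delta_pos":[-0.3,0,-0.7],"rotation":[0,0,0]},{"grip":0,"delta_pos":[-0.3,0,-0.7],"rotation":[0,0,0]},{"grip":0,"delta_pos":[-0.3,0,-0.7],"rotation":[0,0,0]},{"grip":0,"delta_pos":[-0.3,0,-0.7],"rotation":[0,0,0]}]' 
python3 -c "
from h import *
a=snap('wrist','w10.png')
for z in(.014,.088):
  for r in whites(a,z):
    if .1<r[2][1]<.16:print(z,r)
s=ctrl.snapshot('scene')
m=(s['color'].min(2)>165).astype(np.uint8)
for k in cv2.findContours(m,cv2.RETR_EXTERNAL,2)[0]:
    r=cv2.minAreaRect(k);p=ray(s,r[0],.014)
    if 800<r[1][0]*r[1][1]<1600 and .35<p[0]<.6:print(np.round(r[0],1),np.round(r[1]),p[:2])
go(.455,.1075,.23,10)"
```

```text
clock: 26.65
tool_pos: [0.6273, -0.0694, 0.0983]
orientation: [180.0, -0.0, -1.1]
force: [-1.9, -0.1, 4.9]
opening: 0.0634
gripper_force: 30.0
clock: 27.15
tool_pos: [0.6274, -0.0694, 0.0975]
orientation: [180.0, 0.0, -1.1]
force: [0.5, -0.9, 0.0]
opening: 0.0875
gripper_force: 0.0
clock: 28.05
tool_pos: [0.5971, -0.0688, 0.2666]
orientation: [-180.0, 0.1, -1.1]
force: [-0.3, 0.1, -0.2]
opening: 0.0877
gripper_force: 0.0
0.088 (array([318., 163.]), array([ 0.627 , -0.0697]), array([0.0623, 0.1386]), np.float64(0.4))
[427.7 246.7] [27. 50.] [0.45353808 0.27027986]
[369.7 215.9] [25. 48.] [0.45527971 0.1074615 ]
[280.4 139.4] [19. 46.] [ 0.37815645 -0.22299566]
[111.6  91.7] [ 13. 113.] [ 0.50283228 -0.74992454]
delta [-1.456 -1.735  0.366] rot [ 0.     0.001 -0.124] at [ 0.5972 -0.0688  0.2663] [ 1.8e+02  1.0e-01 -1.1e+00]
```

Both prints are stacked within about 1 mm. On to the print at (0.455, 0.107).

```bash
c="python3 -m creep"
$c '[{"grip":0,"delta_pos":[-0.73,-0.87,0.15],"rotation":[0,0,0]},{"grip":0,"delta_pos":[-0.73,-0.87,0.15],"rotation":[0,0,0]},{"grip":0,"delta_pos":[-0.73,-0.87,0.15],"rotation":[0,0,0]}]' >/dev/null
$c '[{"grip":0,"delta_pos":[-0.73,-0.865,0.2],"rotation":[0,0,-0.124]},{"grip":0,"delta_pos":[-0.73,-0.865,0.2],"rotation":[0,0,-0.124]},{"grip":0,"delta_pos":[-0.73,-0.865,0.2],"rotation":[0,0,-0.124]},{"grip":0,"delta_pos":[-0.73,-0.865,0.2],"rotation":[0,0,-0.124]},{"grip":0,"delta_pos":[-0.73,-0.865,0.2],"rotation":[0,0,-0.124]}]' >/dev/null
$c '[{"grip":0,"delta_pos":[0,0,0],"rotation":[0,0,0]},{"grip":0,"delta_pos":[0,0,0],"rotation":[0,0,0]}]'
python3 -c "
from h import *
a=snap('wrist')
for r in whites(a,.014):
    if .1<r[2][1]<.16:print(r); x,y=r[1];go(x,y,.0235,r[3])"
```

```text
clock: 29.15
tool_pos: [0.4555, 0.107, 0.2325]
orientation: [180.0, 0.0, 9.9]
force: [0.2, 0.7, 0.1]
opening: 0.0878
gripper_force: 0.0
(array([315., 185.]), array([0.453 , 0.1089]), array([0.0615, 0.1383]), np.float64(13.6))
delta [-0.02  -0.024  2.09 ] rot [ 0.     0.    -0.041] at [0.4554 0.1069 0.2325] [180.    0.    9.9]
(array([187., 164.]), array([0.451, 0.271]), array([0.0618, 0.1428]), np.float64(9.8))
delta [ 0.24  -1.624  2.09 ] rot [0.    0.    0.001] at [0.4554 0.1069 0.2325] [180.    0.    9.9]
(array([540.,  60.]), array([ 0.6388, -0.1192]), array([0.0771, 0.1511]), np.float64(-3.6))
delta [1.417 2.543 2.09 ] rot [0.   0.   0.15] at [0.4554 0.1069 0.2325] [180.    0.    9.9]
```

```bash
c="python3 -m creep"
$c '[{"grip":0,"delta_pos":[-0.02,-0.024,0.5],"rotation":[0,0,-0.032]},{"grip":0,"delta_pos":[-0.02,-0.024,1],"rotation":[0,0,-0.032]},{"grip":0,"delta_pos":[-0.02,-0.024,1],"rotation":[0,0,-0.032]}]' >/dev/null
$c '[{"grip":0,"delta_pos":[0,0,0.4],"rotation":[0,0,0]},{"grip":0,"delta_pos":[0,0,0.7],"rotation":[0,0,0]},{"grip":0,"delta_pos":[0,0,0.99],"rotation":[0,0,0]},{"grip":0,"delta_pos":[0,0,0.99],"rotation":[0,0,0]},{"grip":0,"delta_pos":[0,0,0.99],"rotation":[0,0,0]}]'
$c '[{"grip":0,"delta_pos":[0,0,0.1],"rotation":[0,0,0]},{"grip":0.2,"delta_pos":[0,0,0.1],"rotation":[0,0,0]},{"grip":1,"delta_pos":[0,0,0.1],"rotation":[0,0,0]},{"grip":1,"delta_pos":[0,0,0.1],"rotation":[0,0,0]},{"grip":1,"delta_pos":[0,0,0.1],"rotation":[0,0,0]}]'
$c '[{"grip":1,"delta_pos":[0,0,0],"rotation":[0,0,0]},{"grip":1,"delta_pos":[0,0,0],"rotation":[0,0,0]},{"grip":1,"delta_pos":[0,0,0],"rotation":[0,0,0]}]'
$c '[{"grip":1,"delta_pos":[0,0,-0.2],"rotation":[0,0,0]},{"grip":1,"delta_pos":[0,0,-0.5],"rotation":[0,0,0]},{"grip":1,"delta_pos":[0,0,-0.8],"rotation":[0,0,0]},{"grip":1,"delta_pos":[0,0,-1],"rotation":[0,0,0]},{"grip":1,"delta_pos":[0,0,-1],"rotation":[0,0,0]}]' >/dev/null
$c '[{"grip":1,"delta_pos":[0,0,-0.4],"rotation":[0,0,0]},{"grip":1,"delta_pos":[0,0,-0.4],"rotation":[0,0,0]},{"grip":1,"delta_pos":[0,0,-0.4],"rotation":[0,0,0]}]' >/dev/null
python3 -c "
from h import *
held();go(.6275,-.0697,.166,-1.2)"
```

```text
clock: 30.0
tool_pos: [0.4537, 0.1099, 0.0351]
orientation: [180.0, -0.0, 12.9]
force: [-0.2, -0.4, 0.6]
opening: 0.0879
gripper_force: 0.0
clock: 30.5
tool_pos: [0.4528, 0.1097, 0.0242]
orientation: [-180.0, -0.0, 12.9]
force: [-0.8, -0.1, 3.6]
opening: 0.0637
gripper_force: 30.0
clock: 30.8
tool_pos: [0.4528, 0.1097, 0.0242]
orientation: [-180.0, -0.0, 12.9]
force: [-0.9, 0.0, 6.7]
opening: 0.0638
gripper_force: 30.0
front edge tool x 0.06936509725738771 offset -0.0006349027426122977 tilt -0.4891016424090891 20
delta [ 1.312  2.137 -0.034] rot [-0.     0.001  0.156] at [0.4519 0.1094 0.1628] [-1.80e+02  1.00e-01  1.29e+01]
```

```bash
c="python3 -m creep"
$c '[{"grip":1,"delta_pos":[0.2,0.35,0],"rotation":[0,0,0]},{"grip":1,"delta_pos":[0.44,0.713,0],"rotation":[0,0,0]},{"grip":1,"delta_pos":[0.44,0.713,0],"rotation":[0,0,0]}]' >/dev/null
$c '[{"grip":1,"delta_pos":[0.2,0.35,0],"rotation":[0,0,0]},{"grip":1,"delta_pos":[0.44,0.713,0],"rotation":[0,0,0]},{"grip":1,"delta_pos":[0.44,0.713,0],"rotation":[0,0,0]}]' >/dev/null
$c '[{"grip":1,"delta_pos":[0.2,0.35,0],"rotation":[0,0,0.08]},{"grip":1,"delta_pos":[0.44,0.713,0],"rotation":[0,0,0.156]},{"grip":1,"delta_pos":[0.44,0.713,0],"rotation":[0,0,0.156]},{"grip":1,"delta_pos":[0.44,0.713,0],"rotation":[0,0,0.156]},{"grip":1,"delta_pos":[0.44,0.713,0],"rotation":[0,0,0.156]}]' >/dev/null
$c '[{"grip":1,"delta_pos":[0,0,0.15],"rotation":[0,0,0]},{"grip":1,"delta_pos":[0,0,0.3],"rotation":[0,0,0]},{"grip":1,"delta_pos":[0,0,0.42],"rotation":[0,0,0]},{"grip":1,"delta_pos":[0,0,0.42],"rotation":[0,0,0]},{"grip":1,"delta_pos":[0,0,0.42],"rotation":[0,0,0]}]' >/dev/null
$c '[{"grip":1,"delta_pos":[0,0,0],"rotation":[0,0,0]},{"grip":1,"delta_pos":[0,0,0],"rotation":[0,0,0]},{"grip":1,"delta_pos":[0,0,0],"rotation":[0,0,0]}]'
python3 -c "
from h import *
go(.628,-.0697,.1127,-1.2)"
```

```text
clock: 33.55
tool_pos: [0.6292, -0.0694, 0.1223]
orientation: [-180.0, -0.1, -1.1]
force: [0.0, 0.2, -0.4]
opening: 0.0637
gripper_force: 30.0
delta [-0.012  0.003  0.095] rot [-0.    -0.001  0.001] at [ 0.6292 -0.0694  0.1223] [-1.8e+02 -1.0e-01 -1.1e+00]
```

```bash
c="python3 -m creep"
$c '[{"grip":1,"delta_pos":[-0.007,0.003,0.04],"rotation":[0,0,0]},{"grip":1,"delta_pos":[-0.007,0.003,0.08],"rotation":[0,0,0]},{"grip":1,"delta_pos":[-0.007,0.003,0.095],"rotation":[0,0,0]},{"grip":1,"delta_pos":[-0.007,0.003,0.095],"rotation":[0,0,0]},{"grip":1,"delta_pos":[-0.007,0.003,0.095],"rotation":[0,0,0]}]'
$c '[{"grip":0,"delta_pos":[0,0,0],"rotation":[0,0,0]},{"grip":0,"delta_pos":[0,0,0],"rotation":[0,0,0]},{"grip":0,"delta_pos":[0,0,0],"rotation":[0,0,0]},{"grip":0,"delta_pos":[0,0,0],"rotation":[0,0,0]},{"grip":0,"delta_pos":[0,0,0],"rotation":[0,0,0]}]'
$c '[{"grip":0,"delta_pos":[0,0,-0.2],"rotation":[0,0,0]},{"grip":0,"delta_pos":[0,0,-0.6],"rotation":[0,0,0]},{"grip":0,"delta_pos":[0,0,-1],"rotation":[0,0,0]},{"grip":0,"delta_pos":[0,0,-1],"rotation":[0,0,0]}]' >/dev/null
$c '[{"grip":0,"delta_pos":[-0.3,0,-0.6],"rotation":[0,0,0]},{"grip":0,"delta_pos":[-0.3,0,-0.6],"rotation":[0,0,0]},{"grip":0,"delta_pos":[-0.3,0,-0.6],"rotation":[0,0,0]},{"grip":0,"delta_pos":[-0.3,0,-0.6],"rotation":[0,0,0]},{"grip":0,"delta_pos":[-0.3,0,-0.6],"rotation":[0,0,0]}]' >/dev/null
python3 -c "
from h import *
a=snap('wrist','w11.png')
for z in(.014,.102):
  for r in whites(a,z):
    if .1<r[2][1]<.16:print(z,r)
go(.451,.271,.23,9)"
```

```text
clock: 34.05
tool_pos: [0.628, -0.0698, 0.1122]
orientation: [180.0, 0.0, -1.1]
force: [-2.4, 0.2, 2.6]
opening: 0.0636
gripper_force: 30.0
clock: 34.55
tool_pos: [0.6283, -0.0697, 0.1121]
orientation: [180.0, -0.0, -1.1]
force: [0.5, -0.3, -0.2]
opening: 0.0872
gripper_force: 0.0
0.102 (array([318., 164.]), array([ 0.6277, -0.0706]), array([0.0614, 0.1389]), np.float64(0.4))
delta [-1.537 -3.371  0.411] rot [ 0.     0.001 -0.113] at [ 0.598  -0.0691  0.2708] [ 1.8e+02  1.0e-01 -1.1e+00]
```

```bash
c="python3 -m creep"
$c '[{"grip":0,"delta_pos":[-0.384,-0.843,0.1],"rotation":[0,0,0]},{"grip":0,"delta_pos":[-0.384,-0.843,0.1],"rotation":[0,0,0]},{"grip":0,"delta_pos":[-0.384,-0.843,0.1],"rotation":[0,0,0]}]' >/dev/null
$c '[{"grip":0,"delta_pos":[-0.384,-0.843,0.1],"rotation":[0,0,0]},{"grip":0,"delta_pos":[-0.384,-0.843,0.1],"rotation":[0,0,0]},{"grip":0,"delta_pos":[-0.384,-0.843,0.1],"rotation":[0,0,0]}]' >/dev/null
$c '[{"grip":0,"delta_pos":[-0.384,-0.843,0.1],"rotation":[0,0,0]},{"grip":0,"delta_pos":[-0.384,-0.843,0.1],"rotation":[0,0,0]},{"grip":0,"delta_pos":[-0.384,-0.843,0.1],"rotation":[0,0,0]}]' >/dev/null
$c '[{"grip":0,"delta_pos":[-0.384,-0.843,0.1],"rotation":[0,0,-0.113]},{"grip":0,"delta_pos":[-0.384,-0.843,0.1],"rotation":[0,0,-0.113]},{"grip":0,"delta_pos":[-0.384,-0.843,0.1],"rotation":[0,0,-0.113]},{"grip":0,"delta_pos":[-0.384,-0.843,0.1],"rotation":[0,0,-0.113]},{"grip":0,"delta_pos":[-0.384,-0.843,0.1],"rotation":[0,0,-0.113]}]' >/dev/null
$c '[{"grip":0,"delta_pos":[0,0,0],"rotation":[0,0,0]},{"grip":0,"delta_pos":[0,0,0],"rotation":[0,0,0]}]'
python3 -c "
from h import *
a=snap('wrist')
for r in whites(a,.014):
    if .1<r[2][1]<.16:print(r); x,y=r[1];go(x,y,.0235,r[3])"
```

```text
clock: 37.1
tool_pos: [0.4519, 0.2702, 0.2322]
orientation: [180.0, -0.0, 8.9]
force: [-0.5, 0.1, -1.0]
opening: 0.0878
gripper_force: 0.0
(array([317., 184.]), array([0.4512, 0.2703]), array([0.0612, 0.1388]), np.float64(10.2))
delta [-6.000e-03 -1.000e-03  2.088e+00] rot [-0.    -0.    -0.014] at [0.4518 0.2703 0.2323] [-180.   -0.    9.]
```

```bash
c="python3 -m creep"
$c '[{"grip":0,"delta_pos":[-0.006,0,0.5],"rotation":[0,0,-0.006]},{"grip":0,"delta_pos":[-0.006,0,1],"rotation":[0,0,-0.006]},{"grip":0,"delta_pos":[-0.006,0,1],"rotation":[0,0,-0.006]}]' >/dev/null
$c '[{"grip":0,"delta_pos":[0,0,0.4],"rotation":[0,0,0]},{"grip":0,"delta_pos":[0,0,0.7],"rotation":[0,0,0]},{"grip":0,"delta_pos":[0,0,0.99],"rotation":[0,0,0]},{"grip":0,"delta_pos":[0,0,0.99],"rotation":[0,0,0]},{"grip":0,"delta_pos":[0,0,0.99],"rotation":[0,0,0]}]'
$c '[{"grip":0,"delta_pos":[0,0,0.1],"rotation":[0,0,0]},{"grip":0.2,"delta_pos":[0,0,0.1],"rotation":[0,0,0]},{"grip":1,"delta_pos":[0,0,0.1],"rotation":[0,0,0]},{"grip":1,"delta_pos":[0,0,0.1],"rotation":[0,0,0]},{"grip":1,"delta_pos":[0,0,0.1],"rotation":[0,0,0]}]'
$c '[{"grip":1,"delta_pos":[0,0,0],"rotation":[0,0,0]},{"grip":1,"delta_pos":[0,0,0],"rotation":[0,0,0]},{"grip":1,"delta_pos":[0,0,0],"rotation":[0,0,0]}]'
$c '[{"grip":1,"delta_pos":[0,0,-0.2],"rotation":[0,0,0]},{"grip":1,"delta_pos":[0,0,-0.5],"rotation":[0,0,0]},{"grip":1,"delta_pos":[0,0,-0.8],"rotation":[0,0,0]},{"grip":1,"delta_pos":[0,0,-1],"rotation":[0,0,0]},{"grip":1,"delta_pos":[0,0,-1],"rotation":[0,0,0]}]' >/dev/null
$c '[{"grip":1,"delta_pos":[0,0,-0.5],"rotation":[0,0,0]},{"grip":1,"delta_pos":[0,0,-0.5],"rotation":[0,0,0]},{"grip":1,"delta_pos":[0,0,-0.5],"rotation":[0,0,0]}]' >/dev/null
python3 -c "
from h import *
held();go(.628,-.0697,.18,-1.2)"
```

```text
clock: 37.95
tool_pos: [0.4518, 0.2717, 0.0349]
orientation: [-180.0, -0.1, 9.6]
force: [0.6, -0.8, 0.3]
opening: 0.0875
gripper_force: 0.0
clock: 38.45
tool_pos: [0.451, 0.2711, 0.0237]
orientation: [-180.0, -0.0, 9.6]
force: [0.3, -0.1, 3.2]
opening: 0.0634
gripper_force: 30.0
clock: 38.75
tool_pos: [0.451, 0.2711, 0.0237]
orientation: [-180.0, -0.0, 9.6]
force: [-1.6, -1.1, 5.4]
opening: 0.0636
gripper_force: 30.0
front edge tool x 0.06940619528792788 offset -0.0005938047120721268 tilt -0.054785864567029226 20
delta [ 1.189  3.651 -0.078] rot [0.    0.001 0.119] at [0.4502 0.2706 0.1723] [1.8e+02 1.0e-01 9.5e+00]
```

```bash
c="python3 -m creep"
$c '[{"grip":1,"delta_pos":[0,0.3,-0.1],"rotation":[0,0,0]},{"grip":1,"delta_pos":[0.1,0.7,-0.1],"rotation":[0,0,0]},{"grip":1,"delta_pos":[0.299,0.913,-0.1],"rotation":[0,0,0]}]' >/dev/null
$c '[{"grip":1,"delta_pos":[0.15,0.45,0],"rotation":[0,0,0]},{"grip":1,"delta_pos":[0.299,0.913,0],"rotation":[0,0,0]},{"grip":1,"delta_pos":[0.299,0.913,0],"rotation":[0,0,0]}]' >/dev/null
$c '[{"grip":1,"delta_pos":[0.15,0.45,0],"rotation":[0,0,0]},{"grip":1,"delta_pos":[0.299,0.913,0],"rotation":[0,0,0]},{"grip":1,"delta_pos":[0.299,0.913,0],"rotation":[0,0,0]}]' >/dev/null
$c '[{"grip":1,"delta_pos":[0.15,0.4,0],"rotation":[0,0,0.06]},{"grip":1,"delta_pos":[0.299,0.8,0],"rotation":[0,0,0.119]},{"grip":1,"delta_pos":[0.299,0.913,0],"rotation":[0,0,0.119]},{"grip":1,"delta_pos":[0.299,0.913,0],"rotation":[0,0,0.119]},{"grip":1,"delta_pos":[0.299,0.913,0],"rotation":[0,0,0.119]}]' >/dev/null
$c '[{"grip":1,"delta_pos":[0,0,0.15],"rotation":[0,0,0]},{"grip":1,"delta_pos":[0,0,0.3],"rotation":[0,0,0]},{"grip":1,"delta_pos":[0,0,0.45],"rotation":[0,0,0]},{"grip":1,"delta_pos":[0,0,0.45],"rotation":[0,0,0]},{"grip":1,"delta_pos":[0,0,0.45],"rotation":[0,0,0]}]' >/dev/null
$c '[{"grip":1,"delta_pos":[0,0,0],"rotation":[0,0,0]},{"grip":1,"delta_pos":[0,0,0],"rotation":[0,0,0]},{"grip":1,"delta_pos":[0,0,0],"rotation":[0,0,0]}]'
python3 -c "
from h import *
go(.6282,-.0697,.1263,-1.2)"
```

```text
clock: 41.8
tool_pos: [0.6297, -0.0692, 0.1389]
orientation: [-180.0, -0.1, -1.1]
force: [0.7, 0.0, -2.2]
opening: 0.0636
gripper_force: 30.0
delta [-0.015  0.006  0.126] rot [-0.    -0.001  0.001] at [ 0.6297 -0.0692  0.1389] [-1.8e+02 -1.0e-01 -1.1e+00]
```

Pause to settle, place it, then look towards the cover.

```bash
c="python3 -m creep"
$c '[{"grip":1,"delta_pos":[-0.009,0.004,0.05],"rotation":[0,0,0]},{"grip":1,"delta_pos":[-0.009,0.004,0.1],"rotation":[0,0,0]},{"grip":1,"delta_pos":[-0.009,0.004,0.127],"rotation":[0,0,0]},{"grip":1,"delta_pos":[-0.009,0.004,0.127],"rotation":[0,0,0]},{"grip":1,"delta_pos":[-0.009,0.004,0.127],"rotation":[0,0,0]}]'
$c '[{"grip":0,"delta_pos":[0,0,0],"rotation":[0,0,0]},{"grip":0,"delta_pos":[0,0,0],"rotation":[0,0,0]},{"grip":0,"delta_pos":[0,0,0],"rotation":[0,0,0]},{"grip":0,"delta_pos":[0,0,0],"rotation":[0,0,0]},{"grip":0,"delta_pos":[0,0,0],"rotation":[0,0,0]}]'
$c '[{"grip":0,"delta_pos":[0,0,-0.2],"rotation":[0,0,0]},{"grip":0,"delta_pos":[0,0,-0.6],"rotation":[0,0,0]},{"grip":0,"delta_pos":[0,0,-1],"rotation":[0,0,0]},{"grip":0,"delta_pos":[0,0,-1],"rotation":[0,0,0]}]' >/dev/null
$c '[{"grip":0,"delta_pos":[-0.3,0,-0.5],"rotation":[0,0,0]},{"grip":0,"delta_pos":[-0.3,0,-0.5],"rotation":[0,0,0]},{"grip":0,"delta_pos":[-0.3,0,-0.5],"rotation":[0,0,0]},{"grip":0,"delta_pos":[-0.3,0,-0.5],"rotation":[0,0,0]},{"grip":0,"delta_pos":[-0.3,0,-0.5],"rotation":[0,0,0]}]' >/dev/null
python3 -c "
from h import *
a=snap('wrist','w12.png')
for r in whites(a,.116):
    if .1<r[2][1]<.16:print(r)
go(.43,-.1375,.23,4)"
```

```text
clock: 42.3
tool_pos: [0.6283, -0.0699, 0.1257]
orientation: [180.0, 0.0, -1.1]
force: [-2.4, -0.5, 4.7]
opening: 0.0637
gripper_force: 30.0
clock: 42.8
tool_pos: [0.6286, -0.0696, 0.1253]
orientation: [-180.0, 0.0, -1.1]
force: [-0.7, -0.7, -0.2]
opening: 0.0873
gripper_force: 0.0
(array([317., 165.]), array([ 0.6283, -0.07  ]), array([0.062 , 0.1383]), np.float64(-2.9))
delta [-1.669  0.717  0.444] rot [ 0.     0.001 -0.057] at [ 0.5984 -0.0691  0.274 ] [ 1.8e+02  1.0e-01 -1.1e+00]
```

View pics/w12.png

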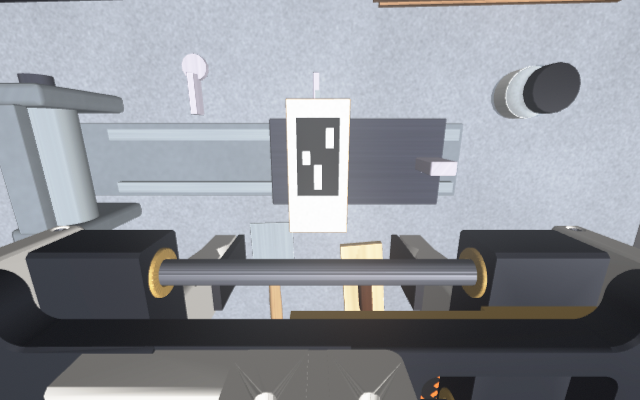

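The pile of four shows only the top print, at (318,165), with no steps below it. The cover is at (362,275). I move over it.

```bash
c="python3 -m creep"
$c '[{"grip":0,"delta_pos":[-0.83,0.36,0.1],"rotation":[0,0,0]},{"grip":0,"delta_pos":[-0.83,0.36,0.1],"rotation":[0,0,0]},{"grip":0,"delta_pos":[-0.83,0.36,0.1],"rotation":[0,0,0]}]' >/dev/null
$c '[{"grip":0,"delta_pos":[-0.83,0.36,0.3],"rotation":[0,0,-0.057]},{"grip":0,"delta_pos":[-0.83,0.36,0.3],"rotation":[0,0,-0.057]},{"grip":0,"delta_pos":[-0.83,0.36,0.3],"rotation":[0,0,-0.057]},{"grip":0,"delta_pos":[-0.83,0.36,0.3],"rotation":[0,0,-0.057]},{"grip":0,"delta_pos":[-0.83,0.36,0.3],"rotation":[0,0,-0.057]}]' >/dev/null
$c '[{"grip":0,"delta_pos":[0,0,0],"rotation":[0,0,0]},{"grip":0,"delta_pos":[0,0,0],"rotation":[0,0,0]}]'
cat >> h.py <<'E'
def rects(s,m,z):
    for k in cv2.findContours(cv2.morphologyEx(m,cv2.MORPH_CLOSE,np.ones((3,3))),cv2.RETR_EXTERNAL,2)[0]:
        if cv2.contourArea(k)<250:continue
        b=cv2.boxPoints(cv2.minAreaRect(cv2.convexHull(k)));P=np.array([ray(s,p,z)[:2] for p in b])
        e=[np.linalg.norm(P[1]-P[0]),np.linalg.norm(P[2]-P[1])];v=P[1]-P[0] if e[0]>e[1] else P[2]-P[1]
        print(np.round(b.mean(0)),np.round(P.mean(0),4),np.round(sorted(e),3),round((np.degrees(np.arctan2(v[1],v[0]))+90)%180-90,1))
E
python3 -c "
from h import *
a=snap('wrist','w13.png');hsv=cv2.cvtColor(a['color'],cv2.COLOR_RGB2HSV)
print('board');rects(a,cv2.inRange(hsv,(12,40,190),(32,170,255))[:230],.012)
print('bar top');rects(a,cv2.inRange(hsv,(0,70,20),(15,255,140))[:230],.042)
"
```

```text
clock: 44.75
tool_pos: [0.4319, -0.1375, 0.2354]
orientation: [180.0, 0.0, 4.0]
force: [0.5, -0.1, -0.7]
opening: 0.088
gripper_force: 0.0
board
[210. 202.] [0.3991 0.0022] [0.017 0.074] -2.1
[318. 182.] [ 0.4343 -0.1377] [0.063 0.124] 5.3
bar top
[318. 192.] [ 0.4296 -0.138 ] [0.015 0.07 ] 3.6
```

View pics/w13.png

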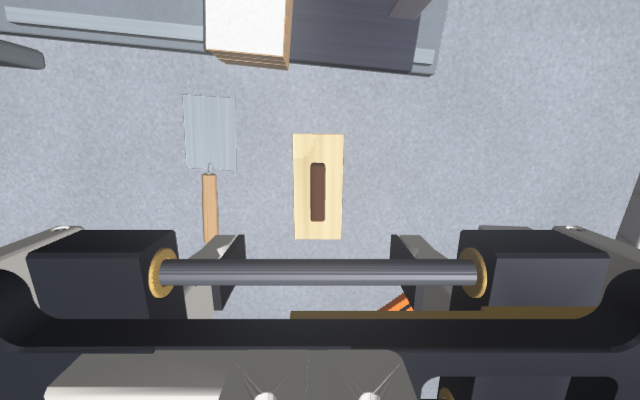

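The cover is centred at (318,187), with its bar at (318,192). I refine its pose without the row cut and check the bar height against the scene camera.

```bash
python3 -c "
from h import *
a=ctrl.snapshot('wrist');hsv=cv2.cvtColor(a['color'],cv2.COLOR_RGB2HSV)
m=cv2.inRange(hsv,(12,40,190),(32,170,255))[:260];m[:,:270]=0;m[:,370:]=0;print('board');rects(a,m,.012)
s=ctrl.snapshot('scene');im=s['color'];h2=cv2.cvtColor(im,cv2.COLOR_RGB2HSV)
m=cv2.inRange(h2,(0,60,10),(15,255,110));m[:150]=0;m[180:]=0;m[:,:275]=0;m[:,320:]=0
y,x=np.where(m);print(len(x),x.mean() if len(x) else 0,y.mean() if len(x) else 0)
if len(x):
  print('bar tri',tri(a,(318,191),s,(x.mean(),y.mean())))
go(.4280,-.1379,.0365,4)
"
```

```text
board
[318. 186.] [ 0.4276 -0.1382] [0.063 0.137] 5.3
198 295.3333333333333 162.78787878787878
bar tri [ 0.42749527 -0.13887356  0.02568846]
delta [-3.400e-02  1.000e-03  1.988e+00] rot [0. 0. 0.] at [ 0.4315 -0.1376  0.2353] [180.   0.   4.]
```

```bash
c="python3 -m creep"
$c '[{"grip":0.2,"delta_pos":[-0.036,0.004,0.5],"rotation":[0,0,-0.002]},{"grip":0.2,"delta_pos":[-0.036,0.004,1],"rotation":[0,0,-0.002]},{"grip":0.2,"delta_pos":[-0.036,0.004,1],"rotation":[0,0,-0.002]}]' >/dev/null
$c '[{"grip":0.2,"delta_pos":[0,0,0.4],"rotation":[0,0,0]},{"grip":0.2,"delta_pos":[0,0,0.7],"rotation":[0,0,0]},{"grip":0.2,"delta_pos":[0,0,0.9],"rotation":[0,0,0]},{"grip":0.2,"delta_pos":[0,0,0.93],"rotation":[0,0,0]},{"grip":0.2,"delta_pos":[0,0,0.93],"rotation":[0,0,0]}]'
python3 -c "
from h import *
go(.4278,-.138,.038,4.2)"
```

```text
clock: 45.7
tool_pos: [0.4287, -0.1384, 0.0436]
orientation: [180.0, -0.0, 4.2]
force: [-0.2, -0.1, 0.6]
opening: 0.07
gripper_force: 0.0
delta [-0.009 -0.005  0.056] rot [ 0. -0.  0.] at [ 0.4287 -0.1384  0.0436] [180.   -0.    4.2]
```

```bash
c="python3 -m creep"
$c '[{"grip":0.2,"delta_pos":[-0.005,-0.003,0.05],"rotation":[0,0,0]},{"grip":1,"delta_pos":[-0.005,-0.003,0.05],"rotation":[0,0,0]},{"grip":1,"delta_pos":[-0.005,-0.003,0.05],"rotation":[0,0,0]},{"grip":1,"delta_pos":[-0.005,-0.003,0.05],"rotation":[0,0,0]},{"grip":1,"delta_pos":[-0.005,-0.003,0.05],"rotation":[0,0,0]}]'
$c '[{"grip":1,"delta_pos":[0,0,0],"rotation":[0,0,0]},{"grip":1,"delta_pos":[0,0,0],"rotation":[0,0,0]},{"grip":1,"delta_pos":[0,0,0],"rotation":[0,0,0]},{"grip":1,"delta_pos":[0,0,0],"rotation":[0,0,0]},{"grip":1,"delta_pos":[0,0,0],"rotation":[0,0,0]}]'
$c '[{"grip":1,"delta_pos":[0,0,0],"rotation":[0,0,0]},{"grip":1,"delta_pos":[0,0,0],"rotation":[0,0,0]},{"grip":1,"delta_pos":[0,0,0],"rotation":[0,0,0]}]'
$c '[{"grip":1,"delta_pos":[0,0,-0.2],"rotation":[0,0,0]},{"grip":1,"delta_pos":[0,0,-0.5],"rotation":[0,0,0]},{"grip":1,"delta_pos":[0,0,-0.8],"rotation":[0,0,0]},{"grip":1,"delta_pos":[0,0,-1],"rotation":[0,0,0]},{"grip":1,"delta_pos":[0,0,-1],"rotation":[0,0,0]}]' >/dev/null
$c '[{"grip":1,"delta_pos":[0,0,-0.7],"rotation":[0,0,0]},{"grip":1,"delta_pos":[0,0,-0.7],"rotation":[0,0,0]},{"grip":1,"delta_pos":[0,0,-0.7],"rotation":[0,0,0]}]'
python3 -c "
from h import *
a=snap('wrist','w14.png');o=ctrl.get_obs();p=o['tool_pos'];hsv=cv2.cvtColor(a['color'],cv2.COLOR_RGB2HSV)
m=cv2.inRange(hsv,(12,40,170),(32,170,255))
R=Ro.from_euler('xyz',o['orientation'],degrees=True).as_matrix()
q=[]
for c in range(285,355,5):
    k=np.where(np.convolve(m[80:220,c]>0,[1]*5,'valid')==5)[0]
    if len(k):q.append(R.T@(ray(a,(c,80+k[0]-.5),p[2]-.0385+.012)-p))
q=np.array(q);print('front',np.median(q[:,0]),'tilt',np.degrees(np.polyfit(q[:,1],q[:,0],1)[0]),len(q))
for r in(170,190,205):
    c=np.where(m[r,200:440])[0]+200
    if len(c): print(r,(R.T@(ray(a,(c[0]-.5,r),p[2]-.0265)-p))[:2],(R.T@(ray(a,(c[-1]+.5,r),p[2]-.0265)-p))[:2])
go(.6283,-.0698,.185,-1.1)"
```

```text
clock: 46.2
tool_pos: [0.4273, -0.1381, 0.0378]
orientation: [180.0, -0.0, 4.2]
force: [0.7, 0.0, -0.7]
opening: 0.0437
gripper_force: 0.0
clock: 46.7
tool_pos: [0.427, -0.1381, 0.0374]
orientation: [180.0, 0.0, 4.2]
force: [-0.4, 0.1, 0.3]
opening: 0.0176
gripper_force: 30.0
clock: 47.0
tool_pos: [0.4271, -0.1381, 0.0374]
orientation: [-180.0, 0.0, 4.2]
force: [0.1, -0.1, 0.5]
opening: 0.018
gripper_force: 30.0
clock: 47.8
tool_pos: [0.4284, -0.1381, 0.2093]
orientation: [180.0, -0.2, 4.2]
force: [1.2, 0.2, -3.5]
opening: 0.0176
gripper_force: 30.0
front 0.07119314721006312 tilt -0.03867329774944378 14
170 [ 0.04896481 -0.03160287] [0.04891443 0.03251504]
190 [ 0.03710426 -0.06959809] [0.03701797 0.03251481]
205 [ 0.0278913  -0.07059892] [0.02779957 0.03236403]
delta [ 2.055 -0.534  0.226] rot [-0.    -0.001  0.058] at [ 0.4271 -0.1379  0.2073] [-1.8e+02 -1.0e-01  4.2e+00]
```

```bash
c="python3 -m creep"
$c '[{"grip":1,"delta_pos":[0.3,-0.09,0],"rotation":[0,0,0]},{"grip":1,"delta_pos":[0.68,-0.18,0],"rotation":[0,0,0]},{"grip":1,"delta_pos":[0.68,-0.18,0],"rotation":[0,0,0]}]' >/dev/null
$c '[{"grip":1,"delta_pos":[0.3,-0.09,0],"rotation":[0,0,0]},{"grip":1,"delta_pos":[0.68,-0.18,0],"rotation":[0,0,0]},{"grip":1,"delta_pos":[0.68,-0.18,0],"rotation":[0,0,0]}]' >/dev/null
$c '[{"grip":1,"delta_pos":[0.3,-0.09,0],"rotation":[0,0,0.03]},{"grip":1,"delta_pos":[0.68,-0.18,0],"rotation":[0,0,0.058]},{"grip":1,"delta_pos":[0.68,-0.18,0],"rotation":[0,0,0.058]},{"grip":1,"delta_pos":[0.68,-0.18,0],"rotation":[0,0,0.058]},{"grip":1,"delta_pos":[0.68,-0.18,0],"rotation":[0,0,0.058]}]' >/dev/null
$c '[{"grip":1,"delta_pos":[0,0,0.15],"rotation":[0,0,0]},{"grip":1,"delta_pos":[0,0,0.3],"rotation":[0,0,0]},{"grip":1,"delta_pos":[0,0,0.43],"rotation":[0,0,0]},{"grip":1,"delta_pos":[0,0,0.43],"rotation":[0,0,0]},{"grip":1,"delta_pos":[0,0,0.43],"rotation":[0,0,0]}]' >/dev/null
$c '[{"grip":1,"delta_pos":[0,0,0],"rotation":[0,0,0]},{"grip":1,"delta_pos":[0,0,0],"rotation":[0,0,0]},{"grip":1,"delta_pos":[0,0,0],"rotation":[0,0,0]}]'
python3 -c "
from h import *
go(.6270,-.0692,.1540,-1.1)"
```

```text
clock: 49.75
tool_pos: [0.6269, -0.0694, 0.1651]
orientation: [-180.0, -0.1, -1.0]
force: [-0.3, 0.1, -2.3]
opening: 0.0181
gripper_force: 30.0
delta [ 0.001 -0.002  0.111] rot [-0.    -0.001  0.001] at [ 0.6269 -0.0694  0.1651] [-1.8e+02 -1.0e-01 -1.0e+00]
```

```bash
c="python3 -m creep"
$c '[{"grip":1,"delta_pos":[0.004,0,0.05],"rotation":[0,0,0]},{"grip":1,"delta_pos":[0.004,0,0.09],"rotation":[0,0,0]},{"grip":1,"delta_pos":[0.004,0,0.112],"rotation":[0,0,0]},{"grip":1,"delta_pos":[0.004,0,0.112],"rotation":[0,0,0]},{"grip":1,"delta_pos":[0.004,0,0.112],"rotation":[0,0,0]}]'
$c '[{"grip":0.5,"delta_pos":[0,0,0],"rotation":[0,0,0]},{"grip":0.5,"delta_pos":[0,0,0],"rotation":[0,0,0]},{"grip":0.5,"delta_pos":[0,0,0],"rotation":[0,0,0]},{"grip":0.5,"delta_pos":[0,0,0],"rotation":[0,0,0]},{"grip":0.5,"delta_pos":[0,0,0],"rotation":[0,0,0]}]'
$c '[{"grip":0.5,"delta_pos":[0,0,-0.2],"rotation":[0,0,0]},{"grip":0.5,"delta_pos":[0,0,-0.6],"rotation":[0,0,0]},{"grip":0.5,"delta_pos":[0,0,-1],"rotation":[0,0,0]},{"grip":0.5,"delta_pos":[0,0,-1],"rotation":[0,0,0]}]' >/dev/null
$c '[{"grip":0.5,"delta_pos":[-0.3,0,-0.4],"rotation":[0,0,0]},{"grip":0.5,"delta_pos":[-0.3,0,-0.4],"rotation":[0,0,0]},{"grip":0.5,"delta_pos":[-0.3,0,-0.4],"rotation":[0,0,0]},{"grip":0.5,"delta_pos":[-0.3,0,-0.4],"rotation":[0,0,0]},{"grip":0.5,"delta_pos":[-0.3,0,-0.4],"rotation":[0,0,0]}]'
python3 -c "
from h import *
a=snap('wrist','w15.png');hsv=cv2.cvtColor(a['color'],cv2.COLOR_RGB2HSV)
m=cv2.inRange(hsv,(12,40,170),(32,170,255))[:260];m[:,:250]=0;m[:,400:]=0;rects(a,m,.128)
s=snap('scene');im=s['color'][:,:,::-1];u,v=map(int,proj(s,[.628,-.07,.09]));A=cv2.resize(im[v-45:v+45,u-60:u+60],(800,600),interpolation=cv2.INTER_CUBIC);cv2.imwrite('pics/s15.png',A)
go(.6270,-.2128,.25,-91)"
```

```text
clock: 50.25
tool_pos: [0.6268, -0.0695, 0.1535]
orientation: [180.0, 0.0, -1.0]
force: [-3.1, 0.0, 3.1]
opening: 0.0176
gripper_force: 30.0
clock: 50.75
tool_pos: [0.6271, -0.0694, 0.1532]
orientation: [180.0, -0.0, -1.1]
force: [0.5, 0.7, -0.3]
opening: 0.0433
gripper_force: 0.0
clock: 51.65
tool_pos: [0.5968, -0.0689, 0.2921]
orientation: [180.0, 0.1, -1.1]
force: [0.1, 0.2, 0.7]
opening: 0.0441
gripper_force: 0.0
[307. 164.] [ 0.6276 -0.0591] [0.041 0.138] 0.9
delta [0.327 1.433 0.422] rot [0.001 0.001 0.999] at [ 0.597  -0.0689  0.2922] [ 1.8e+02  1.0e-01 -1.1e+00]
```

View pics/s15.png

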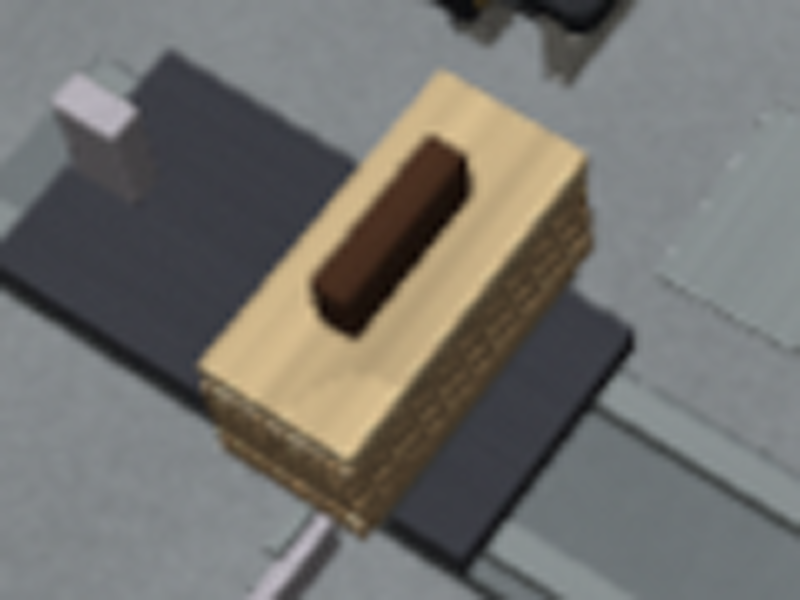

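The pile and cover are square, with the tab at crop (95,110) free. Next: turn the wrist and go to the tab.

```bash
c="python3 -m creep"
$c '[{"grip":0.4,"delta_pos":[0.27,1,0],"rotation":[0,0,0]},{"grip":0.4,"delta_pos":[0.27,1,0],"rotation":[0,0,0]},{"grip":0.4,"delta_pos":[0.27,1,0],"rotation":[0,0,0]}]' >/dev/null
$c '[{"grip":0.4,"delta_pos":[0,0.433,0],"rotation":[0,0,0.47]},{"grip":0.4,"delta_pos":[0,0.433,0],"rotation":[0,0,0.47]},{"grip":0.4,"delta_pos":[0,0.433,0],"rotation":[0,0,0.47]},{"grip":0.4,"delta_pos":[0,0.433,0],"rotation":[0,0,0.47]},{"grip":0.4,"delta_pos":[0,0.433,0],"rotation":[0,0,0.47]}]' >/dev/null
$c '[{"grip":0.4,"delta_pos":[0,0,0],"rotation":[0,0,0.47]},{"grip":0.4,"delta_pos":[0,0,0],"rotation":[0,0,0.47]},{"grip":0.4,"delta_pos":[0,0,0],"rotation":[0,0,0.47]},{"grip":0.4,"delta_pos":[0,0,0],"rotation":[0,0,0.47]},{"grip":0.4,"delta_pos":[0,0,0],"rotation":[0,0,0.47]}]' >/dev/null
$c '[{"grip":0.4,"delta_pos":[0,0,0],"rotation":[0,0,0.063]},{"grip":0.4,"delta_pos":[0,0,0],"rotation":[0,0,0.063]},{"grip":0.4,"delta_pos":[0,0,0],"rotation":[0,0,0.063]}]'
python3 -c "
from h import *
a=snap('wrist','w16.png');im=a['color'];g=cv2.cvtColor(im,cv2.COLOR_RGB2GRAY)
m=np.zeros_like(g);p=proj(a,[.6233,-.2134,.099]).astype(int);print(p)
m[p[1]-25:p[1]+25,p[0]-20:p[0]+20]=((g>170)*255)[p[1]-25:p[1]+25,p[0]-20:p[0]+20];rects(a,m,.099)
go(.6233,-.2134,.19,-91.2);go(.6233,-.2134,.0890,-91.2)"
```

```text
clock: 53.35
tool_pos: [0.6214, -0.2125, 0.2927]
orientation: [180.0, 0.0, -91.1]
force: [0.2, -0.8, -0.9]
opening: 0.0522
gripper_force: 0.0
[316 189]
[316. 189.] [ 0.6233 -0.2137] [0.014 0.034] 89.0
delta [ 0.008 -0.02   1.029] rot [0. 0. 0.] at [ 0.6214 -0.2125  0.2929] [180.    0.  -91.2]
delta [ 0.008 -0.021  2.039] rot [0. 0. 0.] at [ 0.6214 -0.2125  0.2929] [180.    0.  -91.2]
```

```bash
c="python3 -m creep"
$c '[{"grip":0.4,"delta_pos":[0.008,-0.02,0.5],"rotation":[0,0,0]},{"grip":0.4,"delta_pos":[0.008,-0.02,1],"rotation":[0,0,0]},{"grip":0.4,"delta_pos":[0.008,-0.02,1],"rotation":[0,0,0]}]' >/dev/null
$c '[{"grip":0.4,"delta_pos":[0,0,0.4],"rotation":[0,0,0]},{"grip":0.4,"delta_pos":[0,0,0.7],"rotation":[0,0,0]},{"grip":0.4,"delta_pos":[0,0,0.95],"rotation":[0,0,0]},{"grip":0.4,"delta_pos":[0,0,1],"rotation":[0,0,0]},{"grip":0.4,"delta_pos":[0,0,1],"rotation":[0,0,0]}]' 
$c '[{"grip":0.4,"delta_pos":[0,0,0.02],"rotation":[0,0,0]},{"grip":0.4,"delta_pos":[0,0,0.02],"rotation":[0,0,0]}]' 
$c '[{"grip":0.7,"delta_pos":[0,0,0],"rotation":[0,0,0]},{"grip":0.8,"delta_pos":[0,0,0],"rotation":[0,0,0]},{"grip":1,"delta_pos":[0,0,0],"rotation":[0,0,0]},{"grip":1,"delta_pos":[0,0,0],"rotation":[0,0,0]},{"grip":1,"delta_pos":[0,0,0],"rotation":[0,0,0]}]' >/dev/null
$c '[{"grip":1,"delta_pos":[0,0,0],"rotation":[0,0,0]},{"grip":1,"delta_pos":[0,0,0],"rotation":[0,0,0]},{"grip":1,"delta_pos":[0,0,0],"rotation":[0,0,0]}]'
$c '[{"grip":1,"delta_pos":[-0.02,0,0],"rotation":[0,0,0]},{"grip":1,"delta_pos":[-0.06,0,0],"rotation":[0,0,0]},{"grip":1,"delta_pos":[-0.12,0,0],"rotation":[0,0,0]},{"grip":1,"delta_pos":[-0.18,0,0],"rotation":[0,0,0]},{"grip":1,"delta_pos":[-0.24,0,0],"rotation":[0,0,0]}]'
```

```text
clock: 54.2
tool_pos: [0.6242, -0.2138, 0.0945]
orientation: [-180.0, -0.0, -91.2]
force: [0.4, 0.3, 0.8]
opening: 0.0523
gripper_force: 0.0
clock: 54.4
tool_pos: [0.6245, -0.2137, 0.0932]
orientation: [-179.8, -0.0, -91.3]
force: [0.3, -0.1, 0.5]
opening: 0.0526
gripper_force: 0.0
clock: 55.2
tool_pos: [0.6233, -0.2135, 0.0913]
orientation: [180.0, -0.0, -91.3]
force: [-0.1, 0.8, -0.1]
opening: 0.0158
gripper_force: 30.0
clock: 55.7
tool_pos: [0.6238, -0.189, 0.0913]
orientation: [180.0, -0.0, -91.3]
force: [-0.8, -3.8, -0.3]
opening: 0.0159
gripper_force: 30.0
```

```bash
c="python3 -m creep"
$c '[{"grip":1,"delta_pos":[-0.06,0,0],"rotation":[0,0,0]},{"grip":1,"delta_pos":[-0.12,0,0],"rotation":[0,0,0]},{"grip":1,"delta_pos":[-0.18,0,0],"rotation":[0,0,0]},{"grip":1,"delta_pos":[-0.24,0,0],"rotation":[0,0,0]},{"grip":1,"delta_pos":[-0.3,0,0],"rotation":[0,0,0]}]' >/dev/null
$c '[{"grip":1,"delta_pos":[-0.06,0,0],"rotation":[0,0,0]},{"grip":1,"delta_pos":[-0.12,0,0],"rotation":[0,0,0]},{"grip":1,"delta_pos":[-0.18,0,0],"rotation":[0,0,0]},{"grip":1,"delta_pos":[-0.24,0,0],"rotation":[0,0,0]},{"grip":1,"delta_pos":[-0.3,0,0],"rotation":[0,0,0]}]' >/dev/null
$c '[{"grip":1,"delta_pos":[-0.06,0,0],"rotation":[0,0,0]},{"grip":1,"delta_pos":[-0.12,0,0],"rotation":[0,0,0]},{"grip":1,"delta_pos":[-0.18,0,0],"rotation":[0,0,0]},{"grip":1,"delta_pos":[-0.24,0,0],"rotation":[0,0,0]},{"grip":1,"delta_pos":[-0.3,0,0],"rotation":[0,0,0]}]' 
$c '[{"grip":1,"delta_pos":[-0.06,0,0],"rotation":[0,0,0]},{"grip":1,"delta_pos":[-0.12,0,0],"rotation":[0,0,0]},{"grip":1,"delta_pos":[-0.18,0,0],"rotation":[0,0,0]},{"grip":1,"delta_pos":[-0.24,0,0],"rotation":[0,0,0]},{"grip":1,"delta_pos":[-0.3,0,0],"rotation":[0,0,0]}]' >/dev/null
$c '[{"grip":1,"delta_pos":[-0.04,0,0],"rotation":[0,0,0]},{"grip":1,"delta_pos":[-0.06,0,0],"rotation":[0,0,0]},{"grip":1,"delta_pos":[-0.07,0,0],"rotation":[0,0,0]},{"grip":1,"delta_pos":[-0.07,0,0],"rotation":[0,0,0]},{"grip":1,"delta_pos":[-0.07,0,0],"rotation":[0,0,0]}]'
python3 - <<'E'
from h import *
o=np.zeros((600,800,3),np.uint8)
for i,n in enumerate(('scene','top')):
    a=ctrl.snapshot(n);u,v=map(int,proj(a,[.71,.083,.03]));print(n,u,v)
    o[:,i*400:i*400+400]=cv2.resize(a['color'][v-30:v+30,u-20:u+20,::-1],(400,600),interpolation=cv2.INTER_CUBIC)
cv2.imwrite('pics/c17.png',o)
E
```

```text
clock: 57.2
tool_pos: [0.6257, -0.099, 0.0912]
orientation: [180.0, -0.0, -91.3]
force: [-3.1, -3.1, 2.9]
opening: 0.0157
gripper_force: 30.0
clock: 58.2
tool_pos: [0.6264, -0.0621, 0.0912]
orientation: [180.0, 0.0, -91.3]
force: [-5.2, -0.5, 3.1]
opening: 0.0161
gripper_force: 30.0
scene 307 290
top 295 112
```

View pics/c17.png

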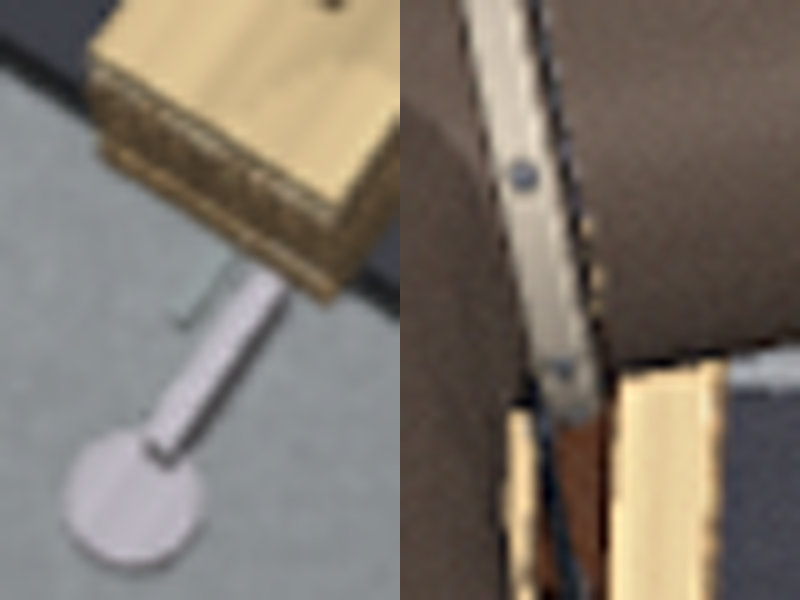

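In the scene crop, the pointer's -y edge ends at (180,325) and the disc mark's bar lies to its +y side, so it is slightly short. I have gone past the picture budget, so the rest is numbers only.

```bash
python3 - <<'E'
from h import *
a=ctrl.snapshot('scene')
f=lambda u,v,z:ray(a,(287+u/10-.5,260+v/10-.5),z)[:2]
print('ptr -y corner',f(180,325,.04),'bar L',f(150,440,.026),'bar R',f(172,460,.026),'bar mid upper L',f(240,290,.026),'R',f(285,290,.026),'disc',f(132,500,.026))
g=lambda u,v,z:ray(a,(213+u/8-.5,227+v/8-.5),z)[:2]
print('load ref ptr tip R',g(325,258,.04),'L',g(312,245,.04),'mark end',g(270,325,.026),g(298,338,.026))
E
```

```text
ptr -y corner [0.7183149  0.08078334] bar L [0.74105376 0.0869822 ] bar R [0.74225446 0.09377512] bar mid upper L [0.70033205 0.08525157] R [0.69476221 0.09410669] disc [0.7547952  0.09111985]
load ref ptr tip R [ 0.71528265 -0.06649721] L [ 0.71400937 -0.07219875] mark end [ 0.73757605 -0.07250113] [ 0.73643352 -0.06303086]
```

```bash
c="python3 -m creep"
$c '[{"grip":1,"delta_pos":[-0.015,0,0],"rotation":[0,0,0]},{"grip":1,"delta_pos":[-0.035,0,0],"rotation":[0,0,0]},{"grip":1,"delta_pos":[-0.055,0,0],"rotation":[0,0,0]},{"grip":1,"delta_pos":[-0.055,0,0],"rotation":[0,0,0]},{"grip":1,"delta_pos":[-0.055,0,0],"rotation":[0,0,0]}]'
$c '[{"grip":0.4,"delta_pos":[0,0,0],"rotation":[0,0,0]},{"grip":0.4,"delta_pos":[0,0,0],"rotation":[0,0,0]},{"grip":0.4,"delta_pos":[0,0,0],"rotation":[0,0,0]},{"grip":0.4,"delta_pos":[0,0,0],"rotation":[0,0,0]},{"grip":0.4,"delta_pos":[0,0,0],"rotation":[0,0,0]}]' >/dev/null
$c '[{"grip":0.4,"delta_pos":[0,0,-0.2],"rotation":[0,0,0]},{"grip":0.4,"delta_pos":[0,0,-0.6],"rotation":[0,0,0]},{"grip":0.4,"delta_pos":[0,0,-1],"rotation":[0,0,0]},{"grip":0.4,"delta_pos":[0,0,-1],"rotation":[0,0,0]}]' >/dev/null
$c '[{"grip":0.4,"delta_pos":[-0.9,-0.3,-0.6],"rotation":[0,0,0]},{"grip":0.4,"delta_pos":[-0.9,-0.3,-0.6],"rotation":[0,0,0]},{"grip":0.4,"delta_pos":[-0.9,-0.3,-0.6],"rotation":[0,0,0]},{"grip":0.4,"delta_pos":[-0.9,-0.3,-0.6],"rotation":[0,0,0]},{"grip":0.4,"delta_pos":[-0.9,-0.3,-0.6],"rotation":[0,0,0]}]'
python3 - <<'E'
from h import *
a=snap('wrist','w18.png');im=a['color'].astype(int)
for y in(.084,.088,.092):print(y,'mark',proj(a,[.725,y,.026]).round(1),'ptr',proj(a,[.708,y,.04]).round(1))
for x,z in((.725,.026),(.706,.04)):
    u,v=proj(a,[x,.088,z]).round().astype(int);print(x,u,[(r,im[r,u-3:u+4].mean(0).astype(int).tolist()) for r in range(v-11,v+12)])
np.savez('w18.npz',c=a['color'],intrinsics=a['intrinsics'],R=a['R'],t=a['t'])
E
```

```text
clock: 58.85
tool_pos: [0.6266, -0.0566, 0.0912]
orientation: [180.0, 0.0, -91.3]
force: [-4.5, -1.4, 4.0]
opening: 0.0159
gripper_force: 30.0
clock: 60.25
tool_pos: [0.6584, 0.0321, 0.2503]
orientation: [179.9, -0.0, -91.3]
force: [-0.4, -0.5, -1.0]
opening: 0.0525
gripper_force: 0.0
0.084 mark [269.  224.3] ptr [280.3 227.5]
0.088 mark [269.2 227.1] ptr [280.5 230.4]
0.092 mark [269.4 229.9] ptr [280.6 233.3]
0.725 269 [(216, [193, 198, 208]), (217, [196, 201, 212]), (218, [196, 201, 212]), (219, [193, 193, 204]), (220, [187, 181, 192]), (221, [186, 180, 191]), (222, [189, 183, 194]), (223, [193, 186, 198]), (224, [202, 195, 208]), (225, [227, 223, 233]), (226, [237, 233, 243]), (227, [236, 233, 243]), (228, [236, 232, 242]), (229, [234, 230, 240]), (230, [220, 219, 228]), (231, [191, 196, 206]), (232, [192, 196, 207]), (233, [186, 190, 200]), (234, [154, 157, 164]), (235, [98, 95, 97]), (236, [88, 84, 85]), (237, [82, 78, 78]), (238, [76, 70, 70])]
0.706 282 [(219, [192, 162, 132]), (220, [214, 179, 141]), (221, [186, 156, 123]), (222, [181, 150, 120]), (223, [191, 159, 126]), (224, [217, 183, 144]), (225, [211, 184, 146]), (226, [201, 178, 142]), (227, [201, 177, 142]), (228, [218, 192, 154]), (229, [245, 230, 190]), (230, [247, 233, 194]), (231, [248, 235, 197]), (232, [249, 236, 199]), (233, [249, 237, 200]), (234, [250, 238, 201]), (235, [250, 238, 202]), (236, [250, 239, 202]), (237, [250, 239, 203]), (238, [249, 237, 200]), (239, [248, 235, 198]), (240, [248, 235, 196]), (241, [248, 236, 197])]
```

```bash
python3 - <<'E'
from h import *
im=np.load('w18.npz')['c'].astype(int)
for c in(271,273,274,275,276,277,278):print(c,[(r,im[r,c].tolist()) for r in range(219,236)])
E
```

```text
271 [(219, [195, 195, 207]), (220, [187, 181, 193]), (221, [187, 181, 191]), (222, [189, 183, 195]), (223, [193, 186, 198]), (224, [202, 195, 208]), (225, [228, 224, 234]), (226, [238, 234, 244]), (227, [237, 234, 243]), (228, [237, 233, 243]), (229, [235, 231, 241]), (230, [221, 219, 229]), (231, [192, 196, 207]), (232, [195, 198, 209]), (233, [186, 191, 200]), (234, [145, 148, 154]), (235, [76, 71, 71])]
273 [(219, [193, 193, 205]), (220, [188, 181, 193]), (221, [187, 181, 192]), (222, [190, 184, 195]), (223, [194, 187, 199]), (224, [202, 196, 209]), (225, [223, 219, 229]), (226, [212, 210, 221]), (227, [189, 193, 201]), (228, [200, 209, 217]), (229, [203, 210, 219]), (230, [208, 214, 222]), (231, [197, 203, 212]), (232, [193, 198, 207]), (233, [189, 194, 204]), (234, [158, 161, 168]), (235, [110, 109, 113])]
274 [(219, [190, 190, 200]), (220, [188, 181, 192]), (221, [188, 181, 192]), (222, [190, 184, 195]), (223, [194, 187, 199]), (224, [202, 196, 208]), (225, [219, 214, 225]), (226, [175, 178, 184]), (227, [174, 181, 186]), (228, [200, 208, 216]), (229, [200, 208, 216]), (230, [2
[... 1087 characters left out ...]
(224, [195, 169, 144]), (225, [216, 188, 160]), (226, [197, 172, 143]), (227, [188, 168, 141]), (228, [213, 192, 160]), (229, [245, 230, 190]), (230, [246, 231, 191]), (231, [246, 232, 192]), (232, [246, 232, 192]), (233, [247, 234, 198]), (234, [249, 239, 213]), (235, [248, 239, 210])]
278 [(219, [187, 184, 192]), (220, [189, 177, 180]), (221, [176, 160, 153]), (222, [174, 150, 127]), (223, [190, 160, 126]), (224, [216, 181, 143]), (225, [205, 177, 142]), (226, [202, 178, 143]), (227, [206, 182, 146]), (228, [217, 191, 153]), (229, [245, 230, 190]), (230, [247, 233, 194]), (231, [248, 235, 196]), (232, [249, 237, 199]), (233, [249, 237, 200]), (234, [250, 238, 201]), (235, [250, 238, 203])]
```

The pointer is at y ≈ 0.0868–0.0873 and the press mark at ≈ 0.0884, about 1.3 mm short. A small final nudge.

```bash
c="python3 -m creep"
$c '[{"grip":0.4,"delta_pos":[0.9,0.3,0.6],"rotation":[0,0,0]},{"grip":0.4,"delta_pos":[0.9,0.3,0.6],"rotation":[0,0,0]},{"grip":0.4,"delta_pos":[0.9,0.3,0.6],"rotation":[0,0,0]},{"grip":0.4,"delta_pos":[0.9,0.3,0.6],"rotation":[0,0,0]},{"grip":0.4,"delta_pos":[0.9,0.3,0.6],"rotation":[0,0,0]}]'
$c '[{"grip":0.4,"delta_pos":[0,0,0.4],"rotation":[0,0,0]},{"grip":0.4,"delta_pos":[0,0,0.8],"rotation":[0,0,0]},{"grip":0.4,"delta_pos":[0,0,1],"rotation":[0,0,0]},{"grip":0.4,"delta_pos":[0,0,1],"rotation":[0,0,0]},{"grip":0.4,"delta_pos":[0,0,1],"rotation":[0,0,0]}]'
$c '[{"grip":0.7,"delta_pos":[0,0,0],"rotation":[0,0,0]},{"grip":0.8,"delta_pos":[0,0,0],"rotation":[0,0,0]},{"grip":1,"delta_pos":[0,0,0],"rotation":[0,0,0]},{"grip":1,"delta_pos":[0,0,0],"rotation":[0,0,0]},{"grip":1,"delta_pos":[0,0,0],"rotation":[0,0,0]}]' >/dev/null
$c '[{"grip":1,"delta_pos":[0,0,0],"rotation":[0,0,0]},{"grip":1,"delta_pos":[0,0,0],"rotation":[0,0,0]},{"grip":1,"delta_pos":[0,0,0],"rotation":[0,0,0]}]'
python3 -c "
from h import *
go(.6266,-.0553,.0912,-91.3)"
```

```text
clock: 60.8
tool_pos: [0.6271, -0.0578, 0.1914]
orientation: [-180.0, -0.0, -91.4]
force: [0.3, 0.5, 0.2]
opening: 0.0522
gripper_force: 0.0
clock: 61.3
tool_pos: [0.6281, -0.0564, 0.0922]
orientation: [-179.9, -0.0, -91.2]
force: [1.3, 0.2, 0.5]
opening: 0.0525
gripper_force: 0.0
clock: 62.1
tool_pos: [0.6265, -0.0571, 0.0915]
orientation: [180.0, -0.0, -91.3]
force: [-3.9, 1.5, 6.1]
opening: 0.0157
gripper_force: 30.0
delta [-0.018 -0.     0.003] rot [ 0. -0. -0.] at [ 0.6265 -0.0571  0.0915] [180.   -0.  -91.3]
```

```bash
c="python3 -m creep"
$c '[{"grip":1,"delta_pos":[-0.008,0,0],"rotation":[0,0,0]},{"grip":1,"delta_pos":[-0.017,0,0],"rotation":[0,0,0]},{"grip":1,"delta_pos":[-0.017,0,0],"rotation":[0,0,0]},{"grip":1,"delta_pos":[-0.017,0,0],"rotation":[0,0,0]},{"grip":1,"delta_pos":[-0.017,0,0],"rotation":[0,0,0]}]'
$c '[{"grip":0.4,"delta_pos":[0,0,0],"rotation":[0,0,0]},{"grip":0.4,"delta_pos":[0,0,0],"rotation":[0,0,0]},{"grip":0.4,"delta_pos":[0,0,0],"rotation":[0,0,0]},{"grip":0.4,"delta_pos":[0,0,0],"rotation":[0,0,0]},{"grip":0.4,"delta_pos":[0,0,0],"rotation":[0,0,0]}]' >/dev/null
$c '[{"grip":0.4,"delta_pos":[0,0,-0.2],"rotation":[0,0,0]},{"grip":0.4,"delta_pos":[0,0,-0.6],"rotation":[0,0,0]},{"grip":0.4,"delta_pos":[0,0,-1],"rotation":[0,0,0]},{"grip":0.4,"delta_pos":[0,0,-1],"rotation":[0,0,0]}]' >/dev/null
$c '[{"grip":0.4,"delta_pos":[-0.9,-0.3,-0.7],"rotation":[0,0,0]},{"grip":0.4,"delta_pos":[-0.9,-0.3,-0.7],"rotation":[0,0,0]},{"grip":0.4,"delta_pos":[-0.9,-0.3,-0.7],"rotation":[0,0,0]},{"grip":0.4,"delta_pos":[-0.9,-0.3,-0.7],"rotation":[0,0,0]},{"grip":0.4,"delta_pos":[-0.9,-0.3,-0.7],"rotation":[0,0,0]}]'
python3 - <<'E'
from h import *
a=snap('wrist','w19.png');im=a['color'].astype(int)
for y in(.086,.090):print(y,'mark',proj(a,[.725,y,.026]).round(1),'ptr',proj(a,[.711,y,.04]).round(1))
u,v=proj(a,[.725,.088,.026]).round().astype(int);print([(r,int(im[r,u-3:u+2].mean())) for r in range(v-8,v+8)])
u,v=proj(a,[.711,.088,.04]).round().astype(int)
for c in(u-3,u-2,u-1,u):print(c,[(r,int(im[r,c].mean())) for r in range(v-8,v+8)])
hsv=cv2.cvtColor(a['color'],cv2.COLOR_RGB2HSV);m=cv2.inRange(hsv,(12,25,215),(32,170,255));m[:,:240]=0;m[:,420:]=0;m[255:]=0;rects(a,m,.128)
E
```

```text
clock: 62.6
tool_pos: [0.6266, -0.0559, 0.0915]
orientation: [180.0, -0.0, -91.3]
force: [-4.0, -1.9, 5.7]
opening: 0.0159
gripper_force: 30.0
clock: 64.0
tool_pos: [0.6585, 0.034, 0.2603]
orientation: [179.9, 0.0, -91.3]
force: [0.1, -0.7, -1.2]
opening: 0.0524
gripper_force: 0.0
0.086 mark [270.2 222. ] ptr [279.  225.1]
0.09 mark [270.4 224.7] ptr [279.2 227.9]
[(215, 197), (216, 190), (217, 183), (218, 185), (219, 188), (220, 188), (221, 199), (222, 237), (223, 236), (224, 236), (225, 237), (226, 236), (227, 194), (228, 195), (229, 194), (230, 192)]
276 [(219, 189), (220, 188), (221, 201), (222, 230), (223, 176), (224, 177), (225, 205), (226, 205), (227, 205), (228, 202), (229, 195), (230, 197), (231, 197), (232, 195), (233, 193), (234, 194)]
277 [(219, 188), (220, 186), (221, 195), (222, 223), (223, 167), (224, 171), (225, 206), (226, 206), (227, 207), (228, 205), (229, 197), (230, 197), (231, 196), (232, 194), (233, 191), (234, 188)]
278 [(219, 178), (220, 166), (221, 170), (222, 169), (223, 129), (224, 147), (225, 210), (226, 210), (227, 216), (228, 213), (229, 209), (230, 206), (231, 204), (232, 206), (233, 200), (234, 186)]
279 [(219, 149), (220, 167), (221, 193), (222, 168), (223, 171), (224, 184), (225, 220), (226, 223), (227, 225), (228, 226), (229, 227), (230, 230), (231, 230), (232, 230), (233, 230), (234, 227)]
[347. 237.] [0.6295 0.0704] [0.036 0.138] -0.8
```

```bash
python3 - <<'E'
from h import *
a=ctrl.snapshot('scene');im=a['color'];hsv=cv2.cvtColor(im,cv2.COLOR_RGB2HSV)
u,v=proj(a,[.6315,.087,.128]).astype(int)
for nm,lo in(('cover top',(10,50,150)),('whole pile',(5,40,50))):
    m=cv2.inRange(hsv,lo,(32,200,255));k=np.zeros_like(m);k[v-45:v+55,u-50:u+50]=m[v-45:v+55,u-50:u+50];print(nm);rects(a,k,.128)
E
python3 -c "
from plant import ctrl
print(ctrl.get_obs()['force'],ctrl.get_obs()['clock']);print(ctrl.close_job())"
```

```text
cover top
[327. 250.] [0.6323 0.0875] [0.067 0.146] 0.4
whole pile
[327. 254.] [0.6395 0.0928] [0.08  0.163] 0.5
[ 0.20668846 -0.35782838  1.728899  ] 64.1
the job is handed in; nothing more can be done
None
```

The job is handed in after 64 s of robot time, in the order asked: four prints stacked on the platen with the pressing board on top, and the pointer about 0.7 mm from the press mark; numeric checks after the last slide showed the board still centred on the platen, but I viewed 16 pictures against the limit of 14, so I did not look at the pile again by eye.

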